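# Fit the purge nozzles to the manifold and set the gas valve

## Task

With the ports still empty, close the manifold's valve fully; then fit every purge nozzle lying on the table shank first into a collet port of its own, any port, pushed fully home, and turn that port's nut by its lever until it grips. Keep the valve closed until all are gripped, then open the valve half way, to the 45 degree mark. Leave the slide box and the filter cube where they are.

Things in the scene. Friction and masses are not known exactly. Their poses are not given: they have to be found in the camera images.
- manifold: Purge-gas manifold fixed to the table: an aluminium bar 460 mm long (along y) on two feet, top 110 mm up. Origin on the table under the plane of the port faces (the bar lies 56 to 106 mm behind, along x); x points from the ports into the bar, away from the robot, y left, z up. Valve at x +70, y +165 mm, ports 1, 2, 3 at y +60, -55, -170. May stand turned a little.
- port_1 (a point): Mouth of collet port 1 (1 next to the valve, then 2, 3): centre of the 16 mm bore in the front face of its knurled 40 mm nut, 70 mm above the table. x points level into the bore (53 mm deep), z up. A nozzle fully home has its shoulder on this face, its origin at this point, its x along this x. Before gripping it sags up to 0.15 rad; gripping straightens it. Unused ports seal themselves.
- nut_1_lever (a point): Centre of the rounded end of the tightening lever of nut 1: a round rod 12 mm thick that stands out radially from the nut, 28 mm behind the port face (along the port's x); this point is 58 mm from the port axis and the rod ends 6 mm beyond it.
- nut_1 (a joint): Turn of collet nut 1, rad: 0 loose, lever straight up; grows clockwise seen from the robot, lever swinging over to the right (-y of the manifold), stop at 1.3. Jaws bite a shank at about 1.0, where it goes stiff; 0.9 or more is gripping. Turned on an empty port the jaws close and no shank enters until it is turned back. About 4 N at the lever end moves it; it stays where left.
- port_2 (a point): Mouth of collet port 2 (1 next to the valve, then 2, 3): centre of the 16 mm bore in the front face of its knurled 40 mm nut, 70 mm above the table. x points level into the bore (53 mm deep), z up. A nozzle fully home has its shoulder on this face, its origin at this point, its x along this x. Before gripping it sags up to 0.15 rad; gripping straightens it. Unused ports seal themselves.
- nut_2_lever (a point): Centre of the rounded end of the tightening lever of nut 2: a round rod 12 mm thick that stands out radially from the nut, 28 mm behind the port face (along the port's x); this point is 58 mm from the port axis and the rod ends 6 mm beyond it.
- nut_2 (a joint): Turn of collet nut 2, rad: 0 loose, lever straight up; grows clockwise seen from the robot, lever swinging over to the right (-y of the manifold), stop at 1.3. Jaws bite a shank at about 1.0, where it goes stiff; 0.9 or more is gripping. Turned on an empty port the jaws close and no shank enters until it is turned back. About 4 N at the lever end moves it; it stays where left.
- port_3 (a point): Mouth of collet port 3 (1 next to the valve, then 2, 3): centre of the 16 mm bore in the front face of its knurled 40 mm nut, 70 mm above the table. x points level into the bore (53 mm deep), z up. A nozzle fully home has its shoulder on this face, its origin at this point, its x along this x. Before gripping it sags up to 0.15 rad; gripping straightens it. Unused ports seal themselves.
- nut_3_lever (a point): Centre of the rounded end of the tightening lever of nut 3: a round rod 12 mm thick that stands out radially from the nut, 28 mm behind the port face (along the port's x); this point is 58 mm from the port axis and the rod ends 6 mm beyond it.
- nut_3 (a joint): Turn of collet nut 3, rad: 0 loose, lever straight up; grows clockwise seen from the robot, lever swinging over to the right (-y of the manifold), stop at 1.3. Jaws bite a shank at about 1.0, where it goes stiff; 0.9 or more is gripping. Turned on an empty port the jaws close and no shank enters until it is turned back. About 4 N at the lever end moves it; it stays where left.
- valve (a joint): Opening of the supply valve, rad: 0 closed (handle points out at the front, -x of the manifold), 1.571 fully open (handle along the bar, -y of the manifold); grows anticlockwise from above. About 0.15 N m turns it; it stays where left. White dial with long black marks at 0, 45 and 90 degrees, short ones every 15.
- valve_grip (a point): Point on the valve's upright axis at mid height of its handle, 144 mm above the table. The handle is a bar 14 mm wide and 24 mm high (its top 12 mm above this point) on a 24 mm brass stem (stem top 16 mm below it), reaching from 15 mm behind the axis to 70 mm ahead of it; -x of this frame points along the handle to its long end.
- valve_end (a point): Middle of the long end face of the valve handle, 70 mm from the axis.
- nozzle_a: Purge nozzle (all alike; one may be absent), 150 g: square aluminium body 24 x 24 x 70 mm, steel shank 12 mm thick, 50 mm long, its last 7 mm tapered to 6 mm, and at the other end an 18 mm conical brass tip. Origin on the axis at the shoulder between shank and body; x along the shank (shank to +50 mm, body to -70, tip to -88). Lies on a flat of the body, origin 12 mm up; balances near -30 mm.
- nozzle_b: Purge nozzle (all alike; one may be absent), 150 g: square aluminium body 24 x 24 x 70 mm, steel shank 12 mm thick, 50 mm long, its last 7 mm tapered to 6 mm, and at the other end an 18 mm conical brass tip. Origin on the axis at the shoulder between shank and body; x along the shank (shank to +50 mm, body to -70, tip to -88). Lies on a flat of the body, origin 12 mm up; balances near -30 mm.
- nozzle_c: Purge nozzle (all alike; one may be absent), 150 g: square aluminium body 24 x 24 x 70 mm, steel shank 12 mm thick, 50 mm long, its last 7 mm tapered to 6 mm, and at the other end an 18 mm conical brass tip. Origin on the axis at the shoulder between shank and body; x along the shank (shank to +50 mm, body to -70, tip to -88). Lies on a flat of the body, origin 12 mm up; balances near -30 mm.
- slide_case: Bystander: flat closed blue slide box, 94 x 100 mm, 31 mm high, origin centre of its underside.
- cube: Bystander: black filter cube, 34 x 34 mm, 36 mm high, origin centre of its underside.

How it is judged:
On the way, in this order (a step that is already met when the one before it is completed fails the run):
1. the valve is closed (within about 6 degrees) while no nozzle is at a port (value of joint valve below 0.1 rad and distance between each of nozzle_a, nozzle_b, nozzle_c and port_1 above 0.05 m and distance between each of nozzle_a, nozzle_b, nozzle_c and port_2 above 0.05 m and distance between each of nozzle_a, nozzle_b, nozzle_c and port_3 above 0.05 m), for 0.2 s.
2. with the valve still closed, every nozzle present is fully home in a port and its nut grips (((distance between nozzle_a and port_1 below 0.006 m and angle between the x axis of nozzle_a and the x axis of port_1, either way round below 0.1 rad and value of joint nut_1 above 0.9 rad) or (distance between nozzle_a and port_2 below 0.006 m and angle between the x axis of nozzle_a and the x axis of port_2, either way round below 0.1 rad and value of joint nut_2 above 0.9 rad) or (distance between nozzle_a and port_3 below 0.006 m and angle between the x axis of nozzle_a and the x axis of port_3, either way round below 0.1 rad and value of joint nut_3 above 0.9 rad)) and ((distance between nozzle_b and port_1 below 0.006 m and angle between the x axis of nozzle_b and the x axis of port_1, either way round below 0.1 rad and value of joint nut_1 above 0.9 rad) or (distance between nozzle_b and port_2 below 0.006 m and angle between the x axis of nozzle_b and the x axis of port_2, either way round below 0.1 rad and value of joint nut_2 above 0.9 rad) or (distance between nozzle_b and port_3 below 0.006 m and angle between the x axis of nozzle_b and the x axis of port_3, either way round below 0.1 rad and value of joint nut_3 above 0.9 rad)) and ((distance between nozzle_c and port_1 below 0.006 m and angle between the x axis of nozzle_c and the x axis of port_1, either way round below 0.1 rad and value of joint nut_1 above 0.9 rad) or (distance between nozzle_c and port_2 below 0.006 m and angle between the x axis of nozzle_c and the x axis of port_2, either way round below 0.1 rad and value of joint nut_2 above 0.9 rad) or (distance between nozzle_c and port_3 below 0.006 m and angle between the x axis of nozzle_c and the x axis of port_3, either way round below 0.1 rad and value of joint nut_3 above 0.9 rad)) and value of joint valve below 0.15 rad), for 0.3 s.
At the end, for the whole second after the job is handed in: Every nozzle present is home in a port (origin within 6 mm of the port mouth, axis within 0.1 rad), that port's nut is turned to 0.9 rad or more, everything is at rest, and the valve stands at 45 degrees within 5.7 degrees (0.685 to 0.885 rad) (((distance between nozzle_a and port_1 below 0.006 m and angle between the x axis of nozzle_a and the x axis of port_1, either way round below 0.1 rad and value of joint nut_1 above 0.9 rad) or (distance between nozzle_a and port_2 below 0.006 m and angle between the x axis of nozzle_a and the x axis of port_2, either way round below 0.1 rad and value of joint nut_2 above 0.9 rad) or (distance between nozzle_a and port_3 below 0.006 m and angle between the x axis of nozzle_a and the x axis of port_3, either way round below 0.1 rad and value of joint nut_3 above 0.9 rad)) and ((distance between nozzle_b and port_1 below 0.006 m and angle between the x axis of nozzle_b and the x axis of port_1, either way round below 0.1 rad and value of joint nut_1 above 0.9 rad) or (distance between nozzle_b and port_2 below 0.006 m and angle between the x axis of nozzle_b and the x axis of port_2, either way round below 0.1 rad and value of joint nut_2 above 0.9 rad) or (distance between nozzle_b and port_3 below 0.006 m and angle between the x axis of nozzle_b and the x axis of port_3, either way round below 0.1 rad and value of joint nut_3 above 0.9 rad)) and ((distance between nozzle_c and port_1 below 0.006 m and angle between the x axis of nozzle_c and the x axis of port_1, either way round below 0.1 rad and value of joint nut_1 above 0.9 rad) or (distance between nozzle_c and port_2 below 0.006 m and angle between the x axis of nozzle_c and the x axis of port_2, either way round below 0.1 rad and value of joint nut_2 above 0.9 rad) or (distance between nozzle_c and port_3 below 0.006 m and angle between the x axis of nozzle_c and the x axis of port_3, either way round below 0.1 rad and value of joint nut_3 above 0.9 rad)) and value of joint valve between 0.685 and 0.885 rad and velocity of joint valve below 0.05 rad/s and linear speed of each of nozzle_a, nozzle_b, nozzle_c below 0.02 m/s); the robot touches nothing.
It fails at once if the slide box or the filter cube is pushed more than 30 mm (distance of any of slide_case, cube from where it was at the start of the episode above 0.03 m).
Of nozzle_a, nozzle_b, nozzle_c only 2 to 3 are there at a start; the rules pass over those that are not, and their reading is None.
At some moment in a run one of nozzle_a, nozzle_b, nozzle_c may be knocked a few centimetres aside while the robot is not near it.
Once in a run the grip may slacken for a moment while it holds something.
It also fails if it takes over 210 s, if anything falls off the work surface, if the arm or the gripper's body presses on something with over 40 N, if the wrist force passes 120 N, or if a joint passes its speed limit or range.

## Robot

A 7-joint arm with a two-finger parallel gripper is mounted at the origin on the work surface; the furniture and walls round the work are solid. World frame = base frame: x ahead of the robot, y to its left, z up, the work surface at z = 0. Lengths are in m, angles in rad, forces in N, time in s.
With the tool pointing down it reaches from about 0.4 to 0.875 m from the base axis. Payload 6.5 kg.
Tool frame: the origin (TCP) lies midway between the tips of the shut fingers; the grasp point (between the pads) lies bot.grasp_offset behind it (bot.grasp_offset is the distance from the TCP to the grasp point, in m); z points along the fingers, y is the direction in which the jaws open and shut (so a half turn about z gives the same grasp; the last joint's range is limited). The gripper opens to 85 mm and grips with 20 to 120 N. Pads are 22 mm wide; open, the fingers measure 114 mm over their backs; the gripper's body (76 mm by 85 mm) begins 54 mm behind the grasp point. The pads swing forward as they close: fully open they stand 13 mm farther back than shut.
Start: joints at [1.068, 0.536, -0.004, 1.538, 0.003, 1.067, -0.071], TCP at [0.275, -0.589, 0.231] pointing down, gripper open.
Joint ranges: [-2.7, 2.7], [-0.37, 2.16], [-1.27, 1.26], [0.24, 2.4], [-1.31, 4.45], [0.19, 1.91], [-2.76, 2.76]. Speed limits (rad/s): [2.39, 2.39, 3.14, 3.14, 3.14, 3.14, 3.14].

## Interface

Orientations are given as [roll, pitch, yaw] about the fixed x, y, z axes, in that order (R = Rz(yaw) Ry(pitch) Rx(roll)).
In Python, from rig import bot gives the robot as it stands.
- The arm moves only by the tool step_arm, never from a script. Its argument "commands" is text: rows parted by semicolons, each of 5 numbers parted by spaces: the closure, from 0 (fully open) to 1 (shut), then the shift along the tool's x, y, z in units of 25 mm (1.0 is 25 mm), then the turn about the tool's z in units of 5 degrees (1.0 is 5 degrees). In form: claw tx ty tz turn; .... A call has 1 to 10 rows; each row shifts and turns the commanded pose from where the row before left it, along the tool's axes as they then stand; what a row does not reach is not made up. A row lasts 1/8 s, in which the tool goes at most 62.5 mm and 10.7 degrees, less where a joint would pass 70% of its speed; a pose out of reach is approached as far as the arm can. A call is refused whole if a number of a shift passes 1 or a number of a turn 1, either way. A call with a gripper value outside its range is refused whole. The fingers move at their own pace and stop on an object; "force" is the grip in N (left out, the last holds). Time passes only in rows, so rows that do not move let the fingers close. It gives the time, the measured TCP pose, the force and the opening at its end, in the units of the state.
- bot.get_state(): the state, without advancing time (a new reading comes with each control period).
- bot.read_camera(name): name is "side" or "top" or "wrist"; returns the picture (420x560x3 uint8, red, green, blue); there is no depth.
- bot.camera_info(name): a dict with "vertical_fov" (degrees; the focal length in pixels is half the picture's height over the tangent of half this angle, whatever the lens; pixels are square), "cx", "cy" (the principal point, pixels), "D" ([k1, k2, p1, p2, k3] as OpenCV has them; the pictures are not rectified), "rvec" (rotation vector, rad) and "tvec" (3), from world to camera coordinates, as OpenCV has them. Camera axes: x right, y down, z forward; pixel columns grow to the right and rows downward; lengths in m; the calibration is good to about 2 mm. A picture is of the moment at which its call begins: read the wrist's pose just before it. camera_info takes no time and is no camera call; for the wrist camera it gives the pose at the moment of the call.
- bot.hand_in(): hands the job in, once; it reports no verdict.
The state is a dict: "t": time; "joint_pos": joint angles; "qd": joint speeds; "effort": joint torques, N m; "tool_pos": TCP position; "tcp_rot": TCP orientation; "ft_force": force on the tool from outside, world axes, zero at the start; "wrist_torque": the same for the moment, N m; "finger_gap": finger opening in m.
Only numpy, scipy, OpenCV 4.12 (cv2) and the standard library are available. Lean on these libraries where they do the work, as an engineer would, in place of code of your own. Each camera call takes 0.05 s, during which the arm holds its last target.

## Working session

There is one attempt and no reset: what is moved stays moved. The work goes in short steps, Python scripts to look and compute and a tool call to move; the robot and the scene stay as the last step left them, time stands still between calls to the robot, and variables do not carry over. Pictures are saved under pics/ and viewed, and the job is handed in when it is done.

Besides the shell and the picture viewer there is one more tool, called after "Call:" as name(argument=value, ...) on one line, values as JSON. step_arm: Moves the arm, as the interface text tells. Its arguments: {"type":"object","properties":{"commands":{"type":"string"},"force":{"type":"number"}},"required":["commands"]}

```bash
ls -la; mkdir -p pics
cat > h.py <<'E'
import numpy as np, cv2
from scipy.spatial.transform import Rotation as R
from rig import bot
def K(n):
    i=bot.camera_info(n); f=210/np.tan(np.radians(i['vertical_fov'])/2)
    return np.array([[f,0,i['cx']],[0,f,i['cy']],[0,0,1]]),np.array(i['D'],float),np.array(i['rvec'],float),np.array(i['tvec'],float)
def snap(n,fn=None):
    k=K(n); im=np.array(bot.read_camera(n))
    if fn: cv2.imwrite('pics/'+fn,im[:,:,::-1])
    return im,k
def ray(k,uv):
    Km,D,r,t=k; p=cv2.undistortPoints(np.array(uv,float).reshape(-1,1,2),Km,D).reshape(-1,2)
    M=cv2.Rodrigues(r)[0]; d=np.c_[p,np.ones(len(p))]@M; return -M.T@t.ravel(),d
def onz(k,uv,z):
    o,d=ray(k,uv); return o+d*((z-o[2])/d[:,2])[:,None]
def proj(k,P):
    Km,D,r,t=k; return cv2.projectPoints(np.array(P,float).reshape(-1,1,3),r,t,Km,D)[0].reshape(-1,2)
def st():
    s=bot.get_state(); print({a:np.round(s[a],4).tolist() for a in ('t','tool_pos','tcp_rot','ft_force','finger_gap','joint_pos')}); return s
E
python3 - <<'E'
from h import *
s=st(); print(bot.grasp_offset)
for n in('side','top','wrist'):
    im,k=snap(n,n+'0.png'); o,d=ray(k,[[280,210]]); print(n,np.round(k[0].diagonal(),1),k[1],np.round(o,3),np.round(d,3))
E
```

```text
total 12
drwxr-xr-x  3 agent agent 4096 Dec  7 14:28 .
drwxr-xr-x 23 root  root  4096 Dec  7 14:28 ..
drwxr-xr-x  2 agent agent 4096 Dec  7 14:28 pics
{'t': 0.0, 'tool_pos': [0.2747, -0.5884, 0.2304], 'tcp_rot': [-3.1398, 0.0001, 0.4369], 'ft_force': [0.3189, -1.0063, -0.4457], 'finger_gap': 0.0854, 'joint_pos': [1.0678, 0.5372, -0.0044, 1.5389, 0.0026, 1.0673, -0.0712]}
0.0187
side [456.9 456.9   1. ] [-0.0859069  0.         0.         0.         0.       ] [ 0.201 -0.905  0.978] [[ 0.322  0.658 -0.681]]
top [433.8 433.8   1. ] [-0.08926102  0.          0.          0.          0.        ] [ 0.516 -0.052  1.124] [[ 0.033  0.002 -0.999]]
wrist [353.2 353.2   1. ] [6.02625046e-05 0.00000000e+00 0.00000000e+00 0.00000000e+00
 0.00000000e+00] [ 0.336 -0.561  0.375] [[-0.233 -0.12  -0.965]]
```

View pics/top0.png

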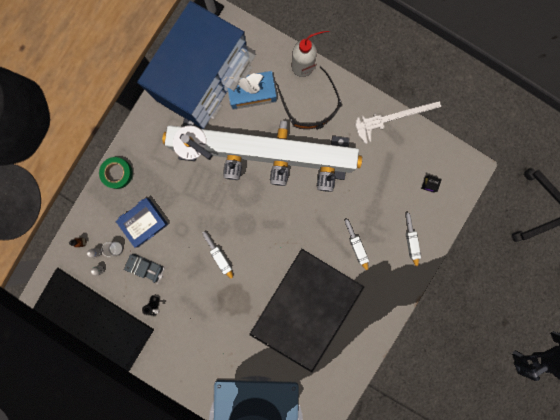

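View pics/side0.png

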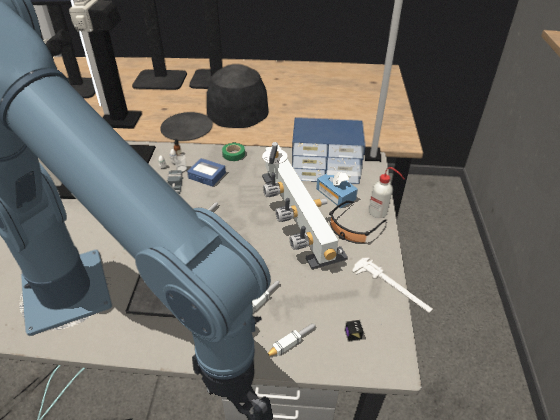

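View pics/wrist0.png

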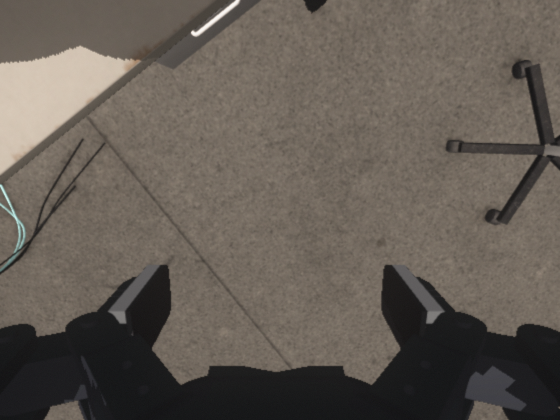

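The top view shows three nozzles at about (218,254), (357,245) and (414,238). The manifold bar runs from (165,140) to (360,160), with its ports facing the robot and the valve dial at (190,143). The next step is to enlarge and measure.

Run:
```python
from h import *
im=cv2.imread('pics/top0.png'); 
a=cv2.resize(im[105:205,150:380],None,fx=3.4,fy=3.4,interpolation=cv2.INTER_CUBIC); cv2.imwrite('pics/topz.png',a)
b=cv2.resize(im[195:285,190:440],None,fx=3.2,fy=3.2,interpolation=cv2.INTER_CUBIC); cv2.imwrite('pics/topn.png',b)
k=K('top'); hsv=cv2.cvtColor(im,cv2.COLOR_BGR2HSV)
m=((hsv[:,:,2]>200)&(hsv[:,:,1]<40)).astype(np.uint8)
cs,_=cv2.findContours(m,cv2.RETR_EXTERNAL,cv2.CHAIN_APPROX_NONE)
for c in cs:
    if cv2.contourArea(c)>40:
        r=cv2.minAreaRect(c); print(cv2.contourArea(c),np.round(r[0],1),np.round(r[1],1),round(r[2],1))
        bx=cv2.boxPoints(r); z=0.11 if cv2.contourArea(c)>1500 else 0.024
        print(np.round(onz(k,bx,z),4)[:,:2].tolist())
```

```text
181.0 [220.  260.4] [26.7  8.7] 58.0
[[0.4433, 0.1272], [0.4554, 0.1087], [0.399, 0.0712], [0.3869, 0.0896]]
110.0 [414.1 245.3] [15.5  8.4] 80.5
[[0.488, -0.3797], [0.4919, -0.4011], [0.4532, -0.4083], [0.4493, -0.387]]
147.5 [359.3 250.2] [26.5  8.6] 67.6
[[0.4819, -0.2299], [0.4906, -0.25], [0.429, -0.277], [0.4203, -0.2569]]
339.5 [141.3 224.8] [13.2 28. ] 53.1
[[0.4972, 0.344], [0.5418, 0.2867], [0.5153, 0.2652], [0.4707, 0.3223]]
3404.0 [261.  146.3] [192.5  32.3] 3.4
[[0.6695, 0.2278], [0.747, 0.2264], [0.7294, -0.2306], [0.6525, -0.227]]
528.0 [396.2 112.9] [25.  86.3] 63.4
[[0.7857, -0.2296], [0.8948, -0.4314], [0.8362, -0.4608], [0.7283, -0.2591]]
137.5 [250.8  79.4] [18.7 15. ] 14.0
[[0.875, 0.0615], [0.914, 0.0532], [0.9028, 0.0058], [0.8638, 0.0142]]
```

View pics/topz.png

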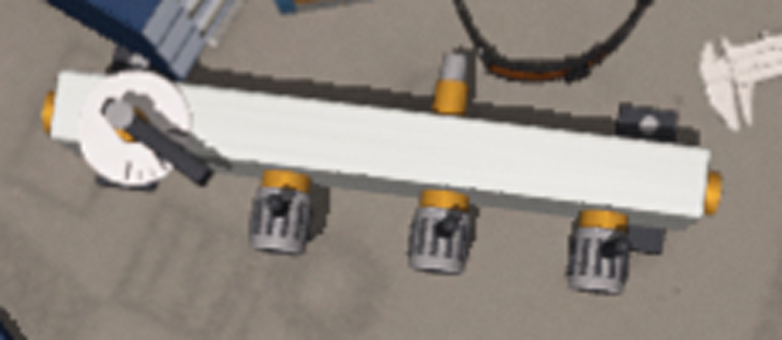

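View pics/topn.png

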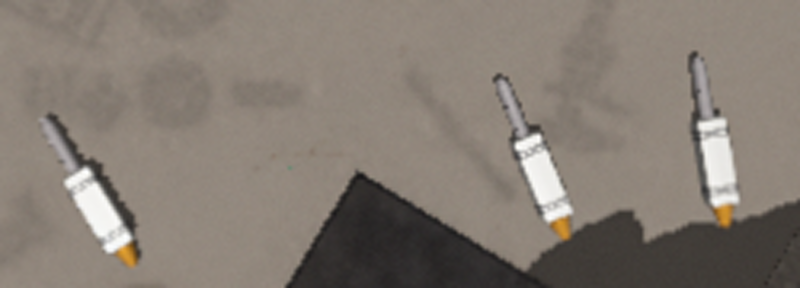

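The zoom shows the valve handle pointing part way between front and right, so the valve is partly open. The lever of nut 3 seems to lean right. Next come the manifold's edge lines, followed by a check of the levers.

Run:
```python
from h import *
im=cv2.imread('pics/top0.png'); k=K('top'); g=cv2.cvtColor(im,cv2.COLOR_BGR2GRAY).astype(float)
top=[];bot_=[]
for c in range(215,345,3):
    col=g[:,c]; r0=int(128+(c-165)*0.115)+17
    # scan from center up/down
    r=r0
    while col[r]>190:r-=1
    top.append((c,r+(190-col[r])/(col[r+1]-col[r])))
    r=r0
    while col[r]>215:r+=1
    bot_.append((c,r-1+(col[r-1]-215)/(col[r-1]-col[r])))
for L in(top,bot_):
    P=onz(k,L,0.11); p=np.polyfit(P[:,1],P[:,0],1); res=P[:,0]-np.polyval(p,P[:,1]); p=np.polyfit(P[abs(res)<.003,1],P[abs(res)<.003,0],1); print('x=a*y+b',p,np.std(res), )
    print(np.round(np.array(L)[::6],1).tolist())
print(g[135:175,260].astype(int))
for r in (135,142):print(g[r,160:172].astype(int))
for r in (153,158,162):print(r,g[r,350:368].astype(int))
```

```text
x=a*y+b [0.10138746 0.72160892] 0.00019029852611046724
[[215.0, 131.5], [233.0, 133.4], [251.0, 135.6], [269.0, 137.8], [287.0, 140.0], [305.0, 142.3], [323.0, 144.4], [341.0, 146.8]]
x=a*y+b [0.10302283 0.6761313 ] 0.00045246174713163415
[[215.0, 149.6], [233.0, 152.5], [251.0, 155.0], [269.0, 157.0], [287.0, 159.2], [305.0, 161.4], [323.0, 163.9], [341.0, 166.1]]
[ 62 129 214 230 229 229 228 229 231 229 228 226 228 229 230 229 229 230
 229 231 233 219 124 107 108 106 116 138 136 137 137 138 137 137 138 138
 137 135 137 135]
[125 124 127 142 142 138 208 231 231 229 230 229]
[123 124 125 120 124 208 232 231 230 231 230 231]
153 [228 228 227 226 227 227 226 208 138 132 135 136 137 138 137 138 137 137]
158 [229 229 228 228 228 229 230 192 126 130 127 125 128 134 136 137 137 135]
162 [231 231 231 231 231 231 216 167 183 179 177 166 134 137 136 137 137 137]
```

```bash
cat >> h.py <<'E'
def man(m,P):  # m=(x,y,psi) manifold->world
    P=np.atleast_2d(P); c,s=np.cos(m[2]),np.sin(m[2]); return np.c_[m[0]+c*P[:,0]-s*P[:,1],m[1]+s*P[:,0]+c*P[:,1],P[:,2]]
E
python3 - <<'E'
from h import *
k=K('top')
psi=-np.arctan(0.1022); ux=np.array([np.cos(psi),np.sin(psi)]); uy=np.array([-np.sin(psi),np.cos(psi)])
E=onz(k,[[166,135],[165,142],[357.5,153],[357.3,158]],0.11)[:,:2]
print(E@uy, E@ux)
yc=(np.mean((E@uy)[:2])+np.mean((E@uy)[2:]))/2
c=onz(k,[[260,(136+156)/2]],0.11)[0,:2]
xc=np.array([0.69887,0])@ux
o=ux*(xc-0.081)+uy*yc; m=(*o,psi); print(np.round(m,4))
im=cv2.imread('pics/top0.png')
S=3.4
a=cv2.resize(im[105:205,150:380],None,fx=S,fy=S,interpolation=cv2.INTER_CUBIC)
def dot(P,col,r=3):
    for u in proj(k,man(m,P)): cv2.circle(a,tuple(int(v) for v in ((u-[150,105]+.5)*S)),r,col,-1)
for y in(.06,-.055,-.17):
    dot([[0,y-.02,.07],[0,y+.02,.07],[0,y,.09]],(0,0,255))
    dot([[.028,y,.134]],(0,255,0))
dot([[.07,.165,.144]],(255,0,0)); 
for t in(0,.785,1.571): dot([[.07-.07*np.cos(t),.165-.07*np.sin(t),.156]],(255,0,255))
dot([[.056,.23,.11],[.056,-.23,.11],[.106,.23,.11],[.106,-.23,.11]],(255,255,0))
cv2.imwrite('pics/ov.png',a)
E
```

```text
[ 0.29736554  0.29736099 -0.15851857 -0.15941093] [0.69511464 0.67816554 0.70827785 0.69641368]
[ 0.6181  0.0064 -0.1018]
```

View pics/ov.png

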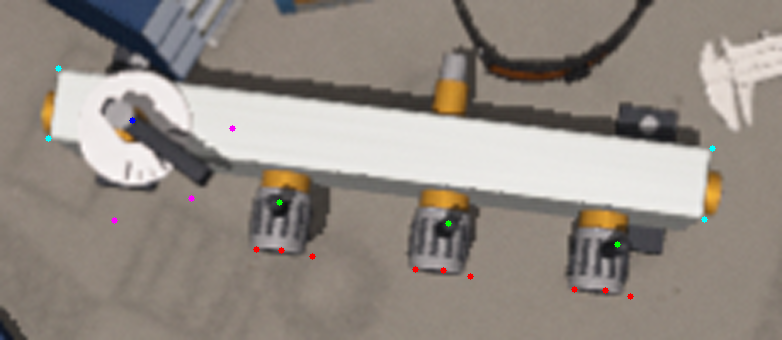

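The overlay matches: ports and corners fit within about 2 mm, and all three levers stand upright (loose). The handle end is at about (205,176) in the zoom.

Run:
```python
from h import *
k=K('top'); m=(.6181,.0064,-.1018); 
for uv in([203,180],[213,172],[207,178]):
    P=onz(k,[[uv[0]/3.4+149.5,uv[1]/3.4+104.5]],.156)[0]; ax=man(m,[[.07,.165,.156]])[0]
    d=P-ax; a=np.arctan2(d[1],d[0])-m[2]; print(np.round(P,3),ax,np.linalg.norm(d[:2]),(a+np.pi))
for n,z in(('port',.0),):
    print(np.round(man(m,[[0,.06,.07],[0,-.055,.07],[0,-.17,.07]]),4))
# nozzles: body rect centre & shank
im=cv2.imread('pics/top0.png'); hsv=cv2.cvtColor(im,cv2.COLOR_BGR2HSV).astype(int); g=cv2.cvtColor(im,cv2.COLOR_BGR2GRAY)
for name,(x0,y0,x1,y1) in dict(L=(195,225,240,285),M=(338,212,375,275),R=(400,205,428,270)).items():
    sub=hsv[y0:y1,x0:x1]
    wm=((sub[:,:,2]>185)&(sub[:,:,1]<50)); om=(sub[:,:,1]>130)&(sub[:,:,2]>120)
    w=np.argwhere(wm)[:,::-1]+[x0,y0]; o=np.argwhere(om)[:,::-1]+[x0,y0]
    # convex hull of white
    c,wh,_=cv2.minAreaRect(w.astype(np.float32)); 
    W=onz(k,[c],.018)[0]; O=onz(k,[o.mean(0)],.012)[0]
    sm=(sub[:,:,0]>-1)&(sub[:,:,1]<40)&(sub[:,:,2]<185)
    print(name,'white c',np.round(c,1),np.round(wh,1),np.round(W,4),'tip',np.round(o.mean(0),1),len(o),np.round(O,4))
# hand shank tips from zoom topn (x/3.2+190,y/3.2+195)
for nme,t in dict(L=(43,119),M=(499,78),R=(693,57)).items():
    print(nme,np.round(onz(k,[[t[0]/3.2+189.5,t[1]/3.2+194.5]],.012)[0],4))
```

```text
[0.663 0.112 0.156] [0.7045056  0.16343207 0.156     ] 0.06615474410965207 0.9920187187124454
[0.668 0.106 0.156] [0.7045056  0.16343207 0.156     ] 0.06826461386404728 1.114399394307903
[0.664 0.109 0.156] [0.7045056  0.16343207 0.156     ] 0.06737454635965973 1.0325087475946653
[[ 0.6242  0.0661  0.07  ]
 [ 0.6125 -0.0483  0.07  ]
 [ 0.6008 -0.1627  0.07  ]]
L white c [220.  260.4] [26.7  8.9] [0.4206 0.1    0.018 ] tip [229.2 274.4] 28 [0.385  0.0762 0.012 ]
M white c [359.4 250.2] [26.9  8.7] [ 0.4551 -0.2547  0.018 ] tip [365.3 265.7] 28 [ 0.4154 -0.2719  0.012 ]
R white c [414.2 245.2] [26.8  8.7] [ 0.4705 -0.396   0.018 ] tip [415.9 261.8] 31 [ 0.4278 -0.4031  0.012 ]
L [0.4925 0.1468 0.012 ]
M [ 0.5342 -0.2184  0.012 ]
R [ 0.5547 -0.3753  0.012 ]
```

Run:
```python
from h import *
im=cv2.imread('pics/top0.png'); cv2.imwrite('pics/cz.png',cv2.resize(im[0:150,130:290],None,fx=4,fy=4,interpolation=cv2.INTER_CUBIC))
im=cv2.imread('pics/side0.png'); cv2.imwrite('pics/cs.png',cv2.resize(im[100:260,240:400],None,fx=3.7,fy=3.7,interpolation=cv2.INTER_CUBIC))
```

```text
(no output)
```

View pics/cz.png

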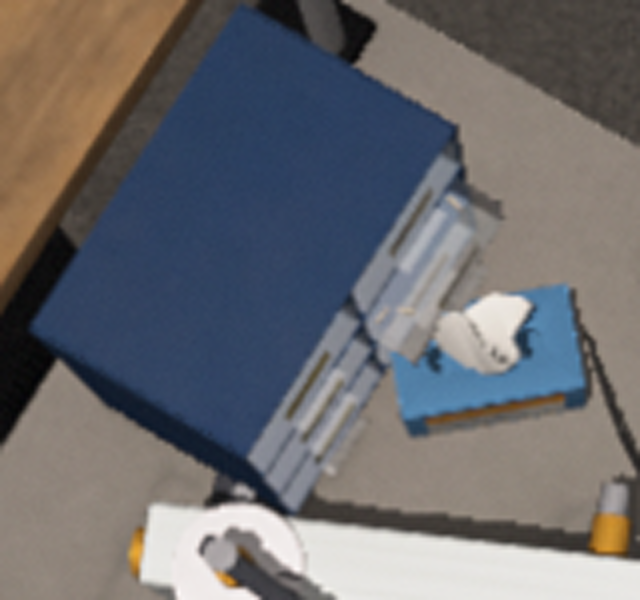

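View pics/cs.png

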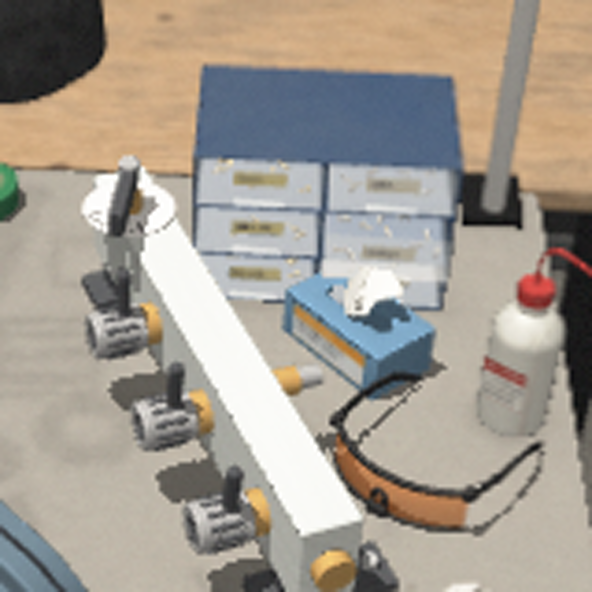

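Run:
```python
from h import *
def tri(a,b):
    o1,d1=ray(K('top'),[a]);o2,d2=ray(K('side'),[b]);d1=d1[0];d2=d2[0]
    s=np.linalg.lstsq(np.c_[d1,-d2],o2-o1,rcond=None)[0]; p,q=o1+s[0]*d1,o2+s[1]*d2; return np.round((p+q)/2,3),np.linalg.norm(p-q)
print(tri((191,115),(293.5,142.7)), tri((243.5,32.5),(362.5,121+0+22)))
# valve handle end in side
print(tri((207/3.4+149.5,178/3.4+104.5),(118/3.7+240,225/3.7+100)))
```

```text
(array([0.763, 0.157, 0.153]), np.float64(0.006381550430182773)) (array([0.949, 0.042, 0.169]), np.float64(0.0012747466529791278))
(array([0.668, 0.111, 0.144]), np.float64(0.0035673384840287795))
```

```bash
cat >> h.py <<'E'
def plan(x=None,y=None,z=None,yaw=None):
    s=st(); p=np.array(s['tool_pos']); th=s['tcp_rot'][2]; q=np.array([p[0] if x is None else x,p[1] if y is None else y,p[2] if z is None else z])
    if yaw is not None:
        d=(yaw-th+np.pi)%(2*np.pi)-np.pi; print('turn units',round(-np.degrees(d)/5,2)); th=th+d
    Rm=R.from_euler('xyz',[s['tcp_rot'][0],s['tcp_rot'][1],th]).as_matrix()
    print('after turn shift units',np.round(Rm.T@(q-p)/.025,2))
E
echo ok
```

```text
ok
```

Call:
step_arm(commands="0.5 0 0 0 -0.96;0.5 0 0 0 -0.96;0.5 0 0 0 -0.96;0.5 0 0 0 -0.96;0.5 0 0 0 -0.96;0.5 0 0 0 -0.96")

```text
t: 0.9
tool_pos: [0.2748, -0.5887, 0.2309]
tcp_rot: [-3.141, -0.0, 0.942]
ft_force: [0.3, 0.2, -0.1]
finger_gap: 0.0427
```

```bash
python3 -c "
from h import *
plan(.66,.10,.26)"
```

```text
{'t': 0.9, 'tool_pos': [0.2748, -0.5887, 0.2309], 'tcp_rot': [-3.1409, -0.0003, 0.9423], 'ft_force': [0.2518, 0.1895, -0.0608], 'finger_gap': 0.0427, 'joint_pos': [1.1453, 0.5406, -0.1172, 1.5329, 0.0686, 1.0728, 0.3833]}
after turn shift units [31.34 -3.74 -1.15]
```

Call:
step_arm(commands="0.5 0.98 -0.12 -0.12 0;0.5 0.98 -0.12 -0.12 0;0.5 0.98 -0.12 -0.12 0;0.5 0.98 -0.12 -0.12 0;0.5 0.98 -0.12 -0.12 0;0.5 0.98 -0.12 -0.12 0;0.5 0.98 -0.12 -0.12 0;0.5 0.98 -0.12 -0.12 0;0.5 0.98 -0.12 -0.12 0;0.5 0.98 -0.12 -0.12 0")

```text
t: 2.15
tool_pos: [0.3963, -0.3711, 0.2617]
tcp_rot: [3.141, -0.0, 0.941]
ft_force: [-1.0, 0.3, 0.2]
finger_gap: 0.0428
```

Call:
step_arm(commands="0.5 0.98 -0.12 0 0;0.5 0.98 -0.12 0 0;0.5 0.98 -0.12 0 0;0.5 0.98 -0.12 0 0;0.5 0.98 -0.12 0 0;0.5 0.98 -0.12 0 0;0.5 0.98 -0.12 0 0;0.5 0.98 -0.12 0 0;0.5 0.98 -0.12 0 0;0.5 0.98 -0.12 0 0")

```text
t: 3.4
tool_pos: [0.5159, -0.1556, 0.2616]
tcp_rot: [3.141, 0.0, 0.941]
ft_force: [-0.6, 0.5, 0.1]
finger_gap: 0.0428
```

Call:
step_arm(commands="0.5 0.98 -0.12 0 0;0.5 0.98 -0.12 0 0;0.5 0.98 -0.12 0 0;0.5 0.98 -0.12 0 0;0.5 0.98 -0.12 0 0;0.5 0.98 -0.12 0 0;0.5 0.98 -0.12 0 0;0.5 0.98 -0.12 0 0;0.5 0.98 -0.12 0 0;0.5 0 0 0 0")

```text
t: 4.65
tool_pos: [0.6242, 0.0395, 0.2614]
tcp_rot: [-3.141, -0.001, 0.944]
ft_force: [-0.1, 0.4, -0.1]
finger_gap: 0.0427
```

```bash
python3 -c "
from h import *
st(); snap('wrist','w1.png')"
```

```text
{'t': 4.65, 'tool_pos': [0.6242, 0.0395, 0.2614], 'tcp_rot': [-3.141, -0.0013, 0.9436], 'ft_force': [-0.0923, 0.4158, -0.059], 'finger_gap': 0.0427, 'joint_pos': [0.1246, 0.4927, -0.3664, 1.5595, 0.1876, 1.1238, -0.9105]}
```

View pics/w1.png

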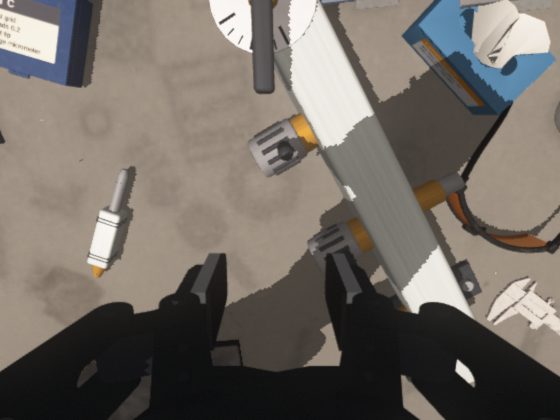

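The wrist view shows the handle almost along the picture's vertical, its end at about (263,92), and nozzle L at (105,235). I'll refine the handle line.

Run:
```python
from h import *
im=cv2.imread('pics/w1.png'); k=K('wrist'); g=cv2.cvtColor(im,cv2.COLOR_BGR2GRAY)
L=[]
for r in range(2,88,6):
    row=g[r,225:300]; d=np.where(row<110)[0]; d=d[(d>15)&(d<60)]
    L.append(((d.min()+d.max())/2+225,r,d.max()-d.min()))
L=np.array(L); print(L.tolist())
P=onz(k,L[:,:2],.156); m=(.6181,.0064,-.1018)
p=P[1]-P[-2]; print('dir yaw',np.arctan2(p[1],p[0]),'open', np.arctan2(p[1],p[0])-m[2])
ax=man(m,[[.07,.165,.156]])[0]; n=np.array([-p[1],p[0]])/np.hypot(*p[:2]); print('axis off line',(ax[:2]-P[5,:2])@n)
E=onz(k,[[263,93]],.156)[0]; print(E, np.linalg.norm((E-ax)[:2]))
u=p[:2]/np.hypot(*p[:2]); print('axis est',E[:2]+u*.07, ax)
```

```text
[[263.0, 2.0, 28.0], [262.5, 8.0, 21.0], [262.0, 14.0, 20.0], [262.0, 20.0, 20.0], [266.0, 26.0, 28.0], [268.0, 32.0, 30.0], [268.0, 38.0, 32.0], [263.0, 44.0, 24.0], [263.0, 50.0, 20.0], [263.5, 56.0, 23.0], [265.5, 62.0, 25.0], [267.0, 68.0, 28.0], [268.5, 74.0, 31.0], [268.5, 80.0, 31.0], [263.5, 86.0, 21.0]]
dir yaw 1.0230702595426775 open 1.1248702595426776
axis off line 0.0028923938814378186
[0.66516554 0.10614763 0.156     ] 0.06949207649835484
axis est [0.70161785 0.16590739] [0.7045056  0.16343207 0.156     ]
```

```bash
python3 -c "
from h import *
plan(.7047,.1635,.18,.964)"
```

```text
{'t': 4.7, 'tool_pos': [0.6239, 0.0373, 0.2613], 'tcp_rot': [-3.1414, 0.0001, 0.9415], 'ft_force': [-0.6288, -0.17, 0.7598], 'finger_gap': 0.0427, 'joint_pos': [0.1262, 0.4923, -0.3648, 1.5604, 0.1881, 1.1239, -0.9099]}
turn units -0.26
after turn shift units [ 5.99 -0.22  3.25]
```

Call:
step_arm(commands="0.5 0 0 0 -0.26;0.5 1 -0.04 0 0;0.5 1 -0.04 0 0;0.5 1 -0.04 0 0;0.5 1 -0.04 0 0;0.5 1 -0.04 0 0;0.5 1 -0.02 0 0;0.5 0 0 1 0;0.5 0 0 1 0;0.5 0 0 0 0")

```text
t: 5.95
tool_pos: [0.704, 0.1602, 0.209]
tcp_rot: [-3.139, 0.004, 0.961]
ft_force: [-0.5, -0.4, 0.1]
finger_gap: 0.0426
```

```bash
python3 -c "
from h import *
plan(.7047,.1635,.134,.964); snap('wrist','w2.png'); snap('side','s2.png')"
```

```text
{'t': 5.95, 'tool_pos': [0.704, 0.1602, 0.209], 'tcp_rot': [-3.1392, 0.0042, 0.9614], 'ft_force': [-0.4784, -0.3982, 0.1244], 'finger_gap': 0.0426, 'joint_pos': [-0.0793, 0.7146, -0.3506, 1.3153, 0.2486, 1.1591, -1.0605]}
turn units -0.03
after turn shift units [ 0.14 -0.04  3.  ]
```

View pics/w2.png

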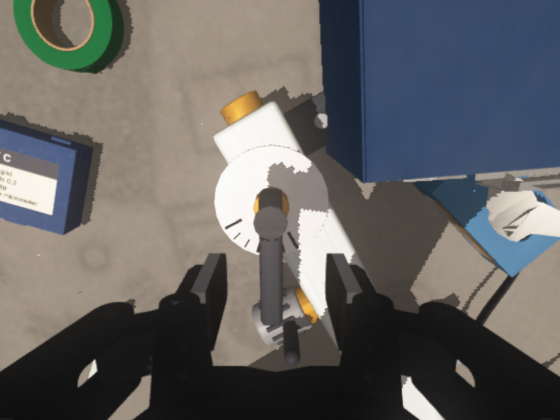

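View pics/s2.png

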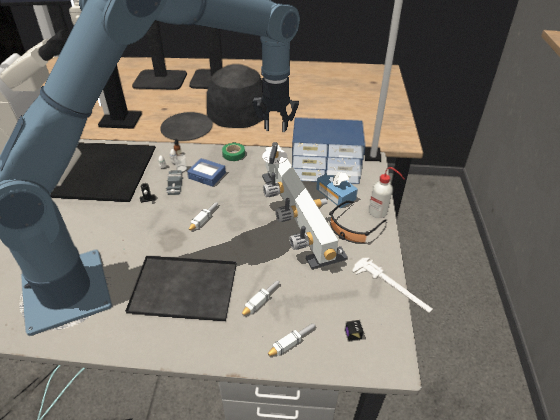

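Call:
step_arm(commands="0.5 0.14 0 0.8 0;0.5 0 0 0.8 0;0.5 0 0 0.8 0;0.5 0 0 0.6 0;0.5 0 0 0 0;0.5 0 0 0 0", force=50)

```text
t: 6.8
tool_pos: [0.7078, 0.1652, 0.1369]
tcp_rot: [3.141, -0.001, 0.962]
ft_force: [1.3, 0.1, 0.4]
finger_gap: 0.0427
```

```bash
python3 -c "
from h import *
plan(.7047,.1635,.134,.964); snap('wrist','w3.png')"
```

```text
{'t': 6.8, 'tool_pos': [0.7078, 0.1652, 0.1369], 'tcp_rot': [3.141, -0.0009, 0.9621], 'ft_force': [1.324, 0.1466, 0.3874], 'finger_gap': 0.0427, 'joint_pos': [-0.0909, 0.7901, -0.3365, 1.3588, 0.2758, 1.0374, -1.0836]}
turn units -0.02
after turn shift units [-0.13 -0.06  0.11]
```

View pics/w3.png

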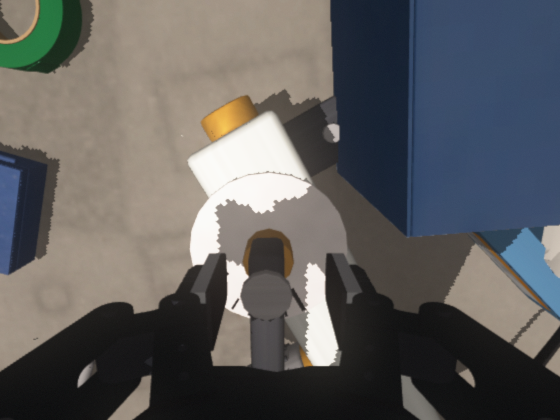

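Call:
step_arm(commands="0.5 -0.1 -0.06 0.1 0;1 0 0 0 0;1 0 0 0 0;1 0 0 0 0;1 0 0 0 0;1 0 0 0 0", force=50)

```text
t: 7.6
tool_pos: [0.7031, 0.1648, 0.1342]
tcp_rot: [-3.139, 0.001, 0.963]
ft_force: [-5.5, 0.2, 5.2]
finger_gap: 0.013
```

Call:
step_arm(commands="1 0 0 0 1;1 0 0 0 1;1 0 0 0 1;1 0 0 0 1")

```text
t: 8.1
tool_pos: [0.7023, 0.1656, 0.1342]
tcp_rot: [-3.138, 0.003, 0.612]
ft_force: [-8.5, 1.7, 5.5]
finger_gap: 0.0133
```

```bash
python3 -c "
from h import *
plan(.7045,.1635,.134,-.102); snap('wrist','w4.png')"
```

```text
{'t': 8.1, 'tool_pos': [0.7023, 0.1656, 0.1342], 'tcp_rot': [-3.1382, 0.0029, 0.612], 'ft_force': [-8.4707, 1.7083, 5.4689], 'finger_gap': 0.0133, 'joint_pos': [-0.1371, 0.7768, -0.2581, 1.3756, 0.2087, 1.0196, -1.3931]}
turn units 8.18
after turn shift units [0.09 0.07 0.01]
```

View pics/w4.png

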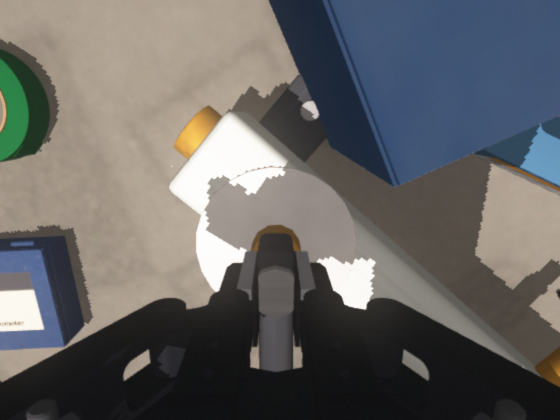

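Gripped, and turning with the tool. Continuing to closed.

Call:
step_arm(commands="1 0 0 0 1;1 0 0 0 1;1 0 0 0 1;1 0 0 0 1;1 0 0 0 1;1 0 0 0 1;1 0 0 0 1;1 0 0 0 1;1 0 0 0 0.25;1 0 0 0 0")

```text
t: 9.4
tool_pos: [0.7017, 0.1677, 0.1342]
tcp_rot: [-3.139, 0.005, -0.104]
ft_force: [-9.5, 4.3, 6.3]
finger_gap: 0.013
```

```bash
python3 -c "
from h import *
plan(.7045,.1635,.134,-.102); snap('wrist','w5.png')"
```

```text
{'t': 9.4, 'tool_pos': [0.7017, 0.1677, 0.1342], 'tcp_rot': [-3.1386, 0.0055, -0.104], 'ft_force': [-9.5012, 4.2623, 6.3177], 'finger_gap': 0.013, 'joint_pos': [-0.2386, 0.7638, -0.0923, 1.3835, 0.07, 1.0014, -2.0182]}
turn units -0.02
after turn shift units [0.13 0.16 0.01]
```

View pics/w5.png

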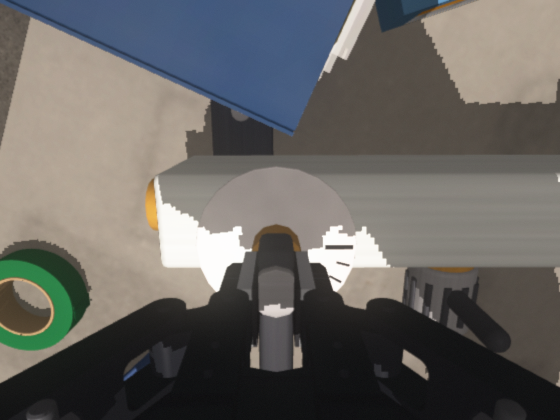

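Call:
step_arm(commands="0.5 0 0 0 0;0.5 0 0 0 0;0.5 0 0 -0.8 0;0.5 0 0 -1 0;0.5 0 0 -1 0;0.5 0 0 -1 0;0.5 0 0 -1 0;0.5 0 0 0 0")

```text
t: 10.45
tool_pos: [0.7066, 0.164, 0.2578]
tcp_rot: [-3.139, -0.006, -0.107]
ft_force: [-0.3, 0.2, -0.2]
finger_gap: 0.0429
```

```bash
python3 -c "
from h import *
plan(.42,.1,.26,.58); snap('wrist','w6.png')
im,k=snap('top','t6.png'); import cv2
cv2.imwrite('pics/t6z.png',cv2.resize(im[100:290,150:440,::-1],None,fx=2.7,fy=2.7,interpolation=cv2.INTER_CUBIC))"
```

```text
{'t': 10.45, 'tool_pos': [0.7066, 0.164, 0.2578], 'tcp_rot': [-3.1394, -0.006, -0.1074], 'ft_force': [-0.2952, 0.2267, -0.1612], 'finger_gap': 0.0429, 'joint_pos': [-0.2369, 0.6503, -0.0901, 1.2792, 0.0587, 1.2083, -2.0074]}
turn units -7.88
after turn shift units [-10.99  -4.14  -0.14]
```

View pics/w6.png

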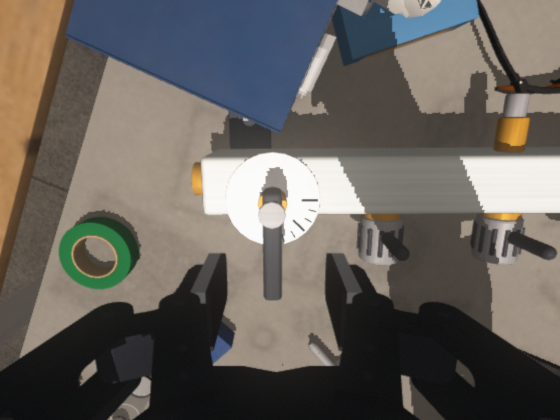

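View pics/t6z.png

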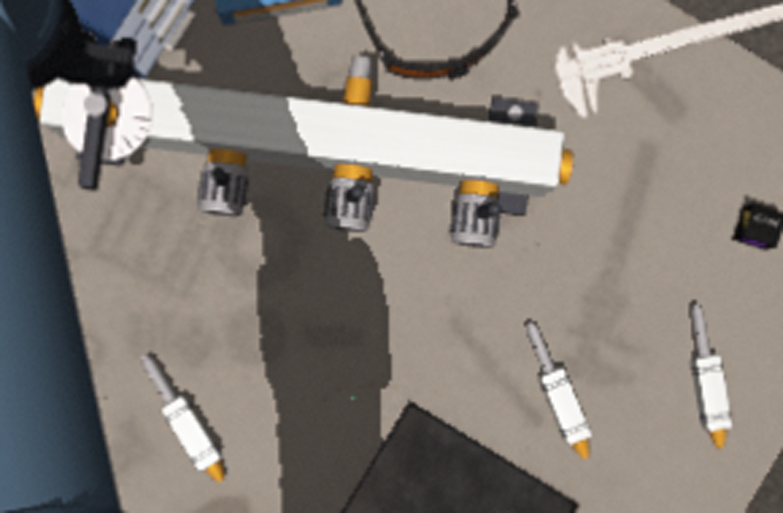

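The valve is closed: in the wrist view the handle is square to the bar, ending at (273,297), and the nozzles have not moved. Next I go to the right nozzle for port 3.

```bash
python3 -c "
from h import *
plan(.412,-.409,.2,.216)"
```

```text
{'t': 10.55, 'tool_pos': [0.7047, 0.1636, 0.2542], 'tcp_rot': [-3.1415, -0.0006, -0.1071], 'ft_force': [-1.0447, -0.1249, -0.5139], 'finger_gap': 0.0431, 'joint_pos': [-0.2369, 0.6532, -0.0902, 1.283, 0.0588, 1.2074, -2.0074]}
turn units -3.7
after turn shift units [-16.35  19.86   2.16]
```

Call:
step_arm(commands="0 0 0 0 -0.93;0 0 0 0 -0.93;0 0 0 0 -0.92;0 0 0 0 -0.92;0 -0.82 0.99 0 0;0 -0.82 0.99 0 0;0 -0.82 0.99 0 0;0 -0.82 0.99 0 0;0 -0.82 0.99 0 0;0 -0.82 0.99 0 0")

```text
t: 11.8
tool_pos: [0.6151, -0.0087, 0.2527]
tcp_rot: [-3.141, 0.002, 0.216]
ft_force: [-0.3, -0.0, 0.2]
finger_gap: 0.0853
```

Call:
step_arm(commands="0 -0.82 0.99 0 0;0 -0.82 0.99 0 0;0 -0.82 0.99 0 0;0 -0.82 0.99 0 0;0 -0.82 0.99 0 0;0 -0.82 0.99 0 0;0 -0.82 0.99 0 0;0 -0.82 0.99 0 0;0 -0.82 0.99 0 0;0 -0.82 0.99 0 0")

```text
t: 13.05
tool_pos: [0.468, -0.2939, 0.2528]
tcp_rot: [-3.14, 0.001, 0.216]
ft_force: [-0.1, 0.2, -0.3]
finger_gap: 0.0854
```

Call:
step_arm(commands="0 -0.82 0.99 0.5 0;0 -0.82 0.99 0.5 0;0 -0.82 0.99 0.5 0;0 -0.82 0.99 0.5 0;0 0 0 0 0;0 0 0 0 0")

```text
t: 13.8
tool_pos: [0.4105, -0.4067, 0.2033]
tcp_rot: [-3.14, 0.0, 0.216]
ft_force: [-0.1, -0.2, -0.4]
finger_gap: 0.0859
```

```bash
python3 -c "
from h import *
snap('wrist','w7.png'); plan(.412,-.409,.2,.216)"
```

```text
{'t': 13.85, 'tool_pos': [0.411, -0.4064, 0.2037], 'tcp_rot': [-3.1408, -0.0003, 0.2174], 'ft_force': [0.914, -0.0167, 0.2112], 'finger_gap': 0.0856, 'joint_pos': [0.7101, 0.4455, -0.0101, 1.7598, 0.0044, 0.9367, -0.6551]}
turn units 0.02
after turn shift units [0.02 0.11 0.15]
```

View pics/w7.png

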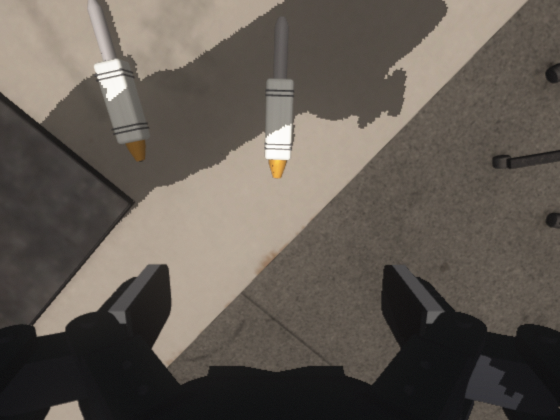

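The right nozzle is clear: tip (277,178), body from (278,158) to (281,79), shank end (283,17).

```bash
cat >> h.py <<'E'
def noz(k,tip,b0,b1,sh,d=.036):
    # tip apex (z .012), body back / front edge mids on top face (z .024), shank end (z .012+0) 
    A=onz(k,[tip],.012)[0];S=onz(k,[sh],.012)[0];B0=onz(k,[b0],.024)[0];B1=onz(k,[b1],.024)[0]
    v=(S-A)[:2]; w=(B1-B0)[:2]; print('len tip-shank',np.hypot(*v),'yaw',np.arctan2(v[1],v[0]),'body',np.hypot(*w),'yaw',np.arctan2(w[1],w[0]))
    u=v/np.hypot(*v); O=[A[:2]+u*.088,S[:2]-u*.05,B0[:2]+u*.07,B1[:2]]; print(np.round(O,4)); o=np.mean(O,0); g=o-u*d
    print('origin',np.round(o,4),'grasp',np.round(g,4)); return g,np.arctan2(v[1],v[0])
E
python3 - <<'E'
from h import *
g,y=noz(K('wrist'),(277,178.5),(278.5,157.5),(281,79.5),(283,16.5))
plan(*g,.1,y)
E
```

```text
len tip-shank 0.14058418050060162 yaw 0.18053014112815985 body 0.06707462704321654 yaw 0.18606701373702578
[[ 0.5054 -0.391 ]
 [ 0.508  -0.3905]
 [ 0.509  -0.3909]
 [ 0.5061 -0.3911]]
origin [ 0.5071 -0.3909] grasp [ 0.4717 -0.3973]
{'t': 13.85, 'tool_pos': [0.411, -0.4064, 0.2037], 'tcp_rot': [-3.1408, -0.0003, 0.2174], 'ft_force': [0.914, -0.0167, 0.2112], 'finger_gap': 0.0856, 'joint_pos': [0.7101, 0.4455, -0.0101, 1.7598, 0.0044, 0.9367, -0.6551]}
turn units 0.42
after turn shift units [2.45 0.08 4.15]
```

Call:
step_arm(commands="0 0.5 0.02 0 0.4;0 0.98 0.03 0 0;0 0.97 0.03 0 0;0 0 0 1 0;0 0 0 1 0;0 0 0 1 0;0 0 0 1 0;0 0 0 1 0;0 0 0 1 0;0 0 0 0.5 0")

```text
t: 15.1
tool_pos: [0.4712, -0.3964, 0.0403]
tcp_rot: [-3.14, 0.0, 0.183]
ft_force: [-0.1, 0.5, 0.8]
finger_gap: 0.0854
```

Call:
step_arm(commands="0 0 0 0 0;0 0 0 0 0")

```text
t: 15.35
tool_pos: [0.4717, -0.3983, 0.0423]
tcp_rot: [3.14, -0.001, 0.182]
ft_force: [0.7, 0.8, 0.8]
finger_gap: 0.0853
```

```bash
python3 -c "
from h import *
plan(.4717,-.3973,.006,.183);snap('wrist','w8.png'); plan(.4717,-.3973,.006,.183)"
```

```text
{'t': 15.35, 'tool_pos': [0.4717, -0.3983, 0.0423], 'tcp_rot': [3.1405, -0.0012, 0.1815], 'ft_force': [0.7328, 0.8432, 0.7617], 'finger_gap': 0.0853, 'joint_pos': [0.6366, 0.7274, -0.0114, 1.7357, 0.012, 0.6769, -0.7705]}
turn units -0.02
after turn shift units [ 0.01 -0.04  1.45]
{'t': 15.4, 'tool_pos': [0.4717, -0.3985, 0.0424], 'tcp_rot': [3.1402, -0.0013, 0.1813], 'ft_force': [0.0771, 0.313, 0.9573], 'finger_gap': 0.0853, 'joint_pos': [0.6367, 0.7273, -0.0113, 1.7357, 0.012, 0.6769, -0.7706]}
turn units -0.02
after turn shift units [ 0.01 -0.05  1.46]
```

View pics/w8.png

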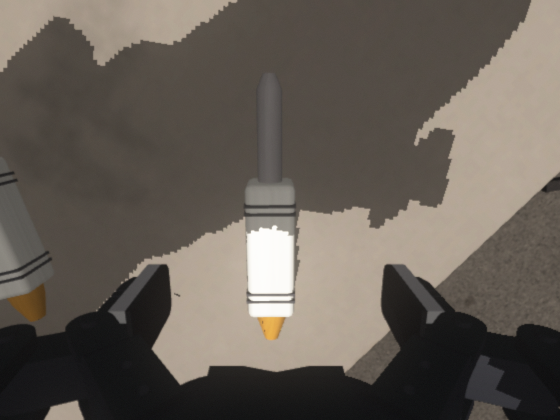

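Call:
step_arm(commands="0 0 0 0.75 0;0 0 0 0.7 0;0 0 0 0 0;0 0 0 0 0", force=80)

```text
t: 15.9
tool_pos: [0.4708, -0.398, 0.0048]
tcp_rot: [-3.141, 0.0, 0.181]
ft_force: [0.9, -0.1, -0.4]
finger_gap: 0.0855
```

Call:
step_arm(commands="0.5 0 0 0 0;0.6 0 0 0 0;0.65 0 0 0 0;1 0 0 0 0;1 0 0 0 0;1 0 0 0 0;1 0 0 0 0", force=80)

```text
t: 16.77
tool_pos: [0.4711, -0.3982, 0.0056]
tcp_rot: [3.141, -0.0, 0.181]
ft_force: [-1.6, 1.0, 5.3]
finger_gap: 0.0221
```

```bash
python3 -c "
from h import *
plan();snap('wrist','w9.png')"
```

```text
{'t': 16.775, 'tool_pos': [0.4711, -0.3982, 0.0056], 'tcp_rot': [3.1412, -0.0004, 0.1812], 'ft_force': [-1.5769, 1.005, 5.3048], 'finger_gap': 0.0221, 'joint_pos': [0.6368, 0.7861, -0.0113, 1.7379, 0.0138, 0.6171, -0.7719]}
after turn shift units [0. 0. 0.]
```

View pics/w9.png

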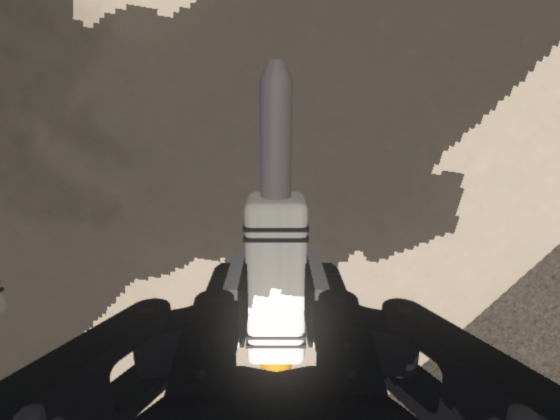

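Call:
step_arm(commands="1 0 0 -0.8 0;1 0 0 -0.8 0;1 0 0 -0.72 0;1 0 0 0 0.81;1 0 0 0 0.81;1 0 0 0 0.81;1 0 0 0 0.81;1 0 0 0 0")

```text
t: 17.82
tool_pos: [0.4712, -0.3982, 0.064]
tcp_rot: [3.141, -0.001, -0.101]
ft_force: [-0.8, 0.8, -2.1]
finger_gap: 0.0223
```

```bash
python3 -c "
from h import *
plan(.5053,-.1529,.0636,-.102)"
```

```text
{'t': 17.825, 'tool_pos': [0.4712, -0.3982, 0.064], 'tcp_rot': [3.1411, -0.0008, -0.1008], 'ft_force': [-0.7508, 0.7536, -2.0724], 'finger_gap': 0.0223, 'joint_pos': [0.5848, 0.6944, 0.0613, 1.7359, -0.0599, 0.7122, -0.9944]}
turn units 0.01
after turn shift units [ 0.36 -9.9   0.01]
```

Call:
step_arm(commands="1 0.04 -0.99 0 0;1 0.04 -0.99 0 0;1 0.04 -0.99 0 0;1 0.04 -0.99 0 0;1 0.04 -0.99 0 0;1 0.04 -0.99 0 0;1 0.03 -0.99 0 0;1 0.03 -0.99 0 0;1 0.03 -0.99 0 0;1 0.03 -0.99 0 0")

```text
t: 19.08
tool_pos: [0.5048, -0.1503, 0.0633]
tcp_rot: [-3.141, 0.0, -0.099]
ft_force: [-0.2, 0.6, -0.8]
finger_gap: 0.0224
```

Call:
step_arm(commands="1 0 0 0 0;1 0 0 0 0")

```text
t: 19.32
tool_pos: [0.5047, -0.1528, 0.0633]
tcp_rot: [3.141, -0.0, -0.101]
ft_force: [1.2, -0.2, -1.3]
finger_gap: 0.0223
```

```bash
python3 -c "
from h import *
snap('side','s10.png');plan(.5053,-.1529,.0636,-.102);snap('wrist','w10.png')
import cv2
im=cv2.imread('pics/s10.png');cv2.imwrite('pics/s10z.png',cv2.resize(im[150:300,200:380],None,fx=4,fy=4,interpolation=cv2.INTER_CUBIC))"
```

```text
{'t': 19.375, 'tool_pos': [0.5046, -0.1534, 0.0632], 'tcp_rot': [3.1411, -0.0, -0.102], 'ft_force': [-0.0144, -0.6254, -1.524], 'finger_gap': 0.0223, 'joint_pos': [0.156, 0.5838, 0.0685, 1.9729, -0.0673, 0.5869, -1.4036]}
turn units 0.0
after turn shift units [ 0.02 -0.02 -0.02]
```

View pics/w10.png

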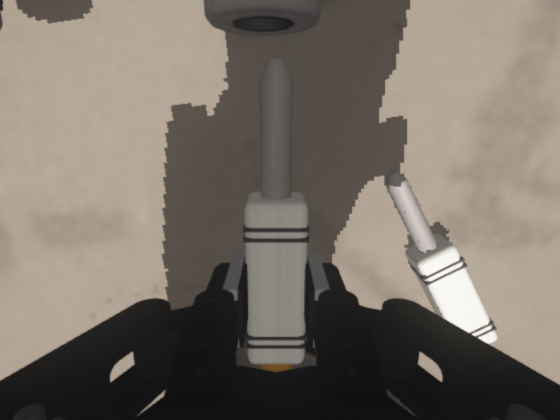

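View pics/s10z.png

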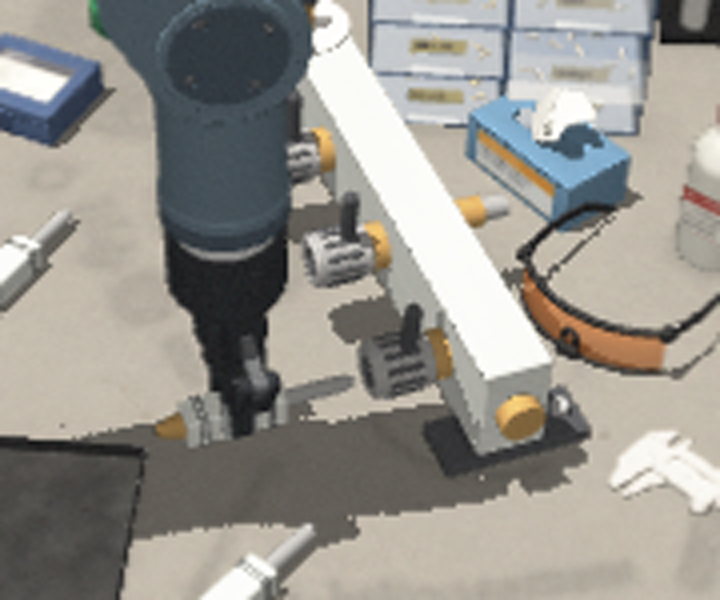

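In the wrist view the bore is centred at about (263,23) while the shank points along x=277, so a sideways correction is needed.

Run:
```python
from h import *
k=K('wrist')
P=onz(k,[[276.5,60],[276.5,190],[263,23]],.07); print(np.round(P,4))
m=(.6181,.0064,-.1018); ux=np.array([np.cos(m[2]),np.sin(m[2])]);uy=np.array([-ux[1],ux[0]])
q=(P[:,:2]-np.array(m[:2])); print(np.round(q@uy,4),np.round(q@ux,4))
a=P[0]-P[1];print('shank yaw',np.arctan2(a[1],a[0]))
im=cv2.imread('pics/w10.png'); g=cv2.cvtColor(im,cv2.COLOR_BGR2GRAY)
for r in (3,8,12): print(r,g[r,196:216].tolist(),g[r,312:332].tolist())
```

```text
[[ 0.5905 -0.1636  0.07  ]
 [ 0.5429 -0.1587  0.07  ]
 [ 0.603  -0.1602  0.07  ]]
[-0.172  -0.1719 -0.1672] [-0.0102 -0.0581  0.0019]
shank yaw -0.10334123235277272
3 [166, 166, 167, 167, 167, 168, 166, 148, 103, 81, 79, 82, 85, 83, 82, 83, 83, 86, 86, 87] [76, 77, 75, 73, 72, 70, 70, 70, 68, 70, 69, 71, 72, 72, 73, 71, 74, 72, 74, 74]
8 [168, 167, 166, 168, 166, 167, 166, 163, 113, 82, 79, 81, 82, 81, 80, 78, 77, 80, 82, 82] [75, 75, 75, 72, 71, 70, 69, 68, 68, 70, 72, 73, 74, 75, 76, 75, 75, 76, 76, 75]
12 [167, 167, 167, 167, 167, 168, 167, 163, 123, 87, 77, 77, 77, 78, 77, 78, 77, 76, 78, 75] [69, 71, 69, 68, 69, 67, 66, 66, 69, 73, 75, 75, 75, 76, 75, 75, 75, 77, 77, 78]
```

Call:
step_arm(commands="1 0 -0.19 0 0;1 0 0 0 0;1 0 0 0 0")

```text
t: 19.8
tool_pos: [0.5053, -0.1481, 0.063]
tcp_rot: [3.142, 0.0, -0.102]
ft_force: [-0.6, 1.0, -1.0]
finger_gap: 0.0222
```

Run:
```python
from h import *
st()
ks=K('side')
for z in(.065,.07,.075): print(z,proj(ks,[[.5905,-.1636,z]]))
im,k=snap('wrist','w11.png'); im,ks=snap('side','s11.png')
a=cv2.resize(im[210:270,250:330,::-1],None,fx=8,fy=8,interpolation=cv2.INTER_CUBIC);
o=(.6030,-.1602)
for z in(.05,.07,.09):
    u=(proj(ks,[[*o,z]])[0]-[249.5,209.5])*8; cv2.circle(a,(int(u[0]),int(u[1])),3,(0,0,255),-1)
cv2.imwrite('pics/s11z.png',a)
```

```text
{'t': 19.8, 'tool_pos': [0.5053, -0.1481, 0.063], 'tcp_rot': [3.1415, 0.0001, -0.1017], 'ft_force': [-0.6028, 0.9651, -0.9632], 'finger_gap': 0.0222, 'joint_pos': [0.1464, 0.5833, 0.0681, 1.9749, -0.0678, 0.5857, -1.4127]}
0.065 [[288.50599187 246.82237302]]
0.07 [[288.54053894 245.56542823]]
0.075 [[288.57525461 244.30139143]]
```

View pics/w11.png

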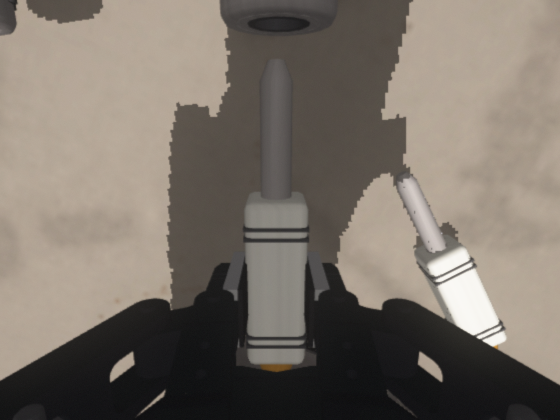

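View pics/s11z.png

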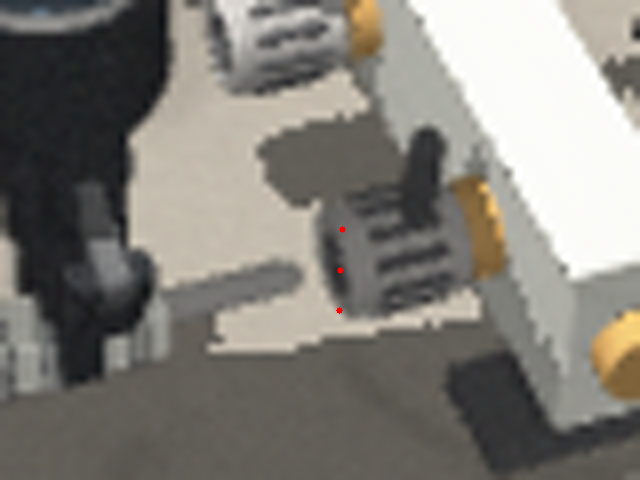

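Call:
step_arm(commands="1 0.4 0.03 0 0;1 0.3 0 0 0;1 0.2 0 0 0;1 0.2 0 0 0;1 0 0 0 0")

```text
t: 20.52
tool_pos: [0.533, -0.1516, 0.063]
tcp_rot: [3.142, -0.0, -0.101]
ft_force: [0.1, -0.5, -1.7]
finger_gap: 0.022
```

Run:
```python
from h import *
st()
snap('wrist','w12.png')
```

```text
{'t': 20.525, 'tool_pos': [0.533, -0.1516, 0.063], 'tcp_rot': [3.1416, -0.0002, -0.1014], 'ft_force': [0.1401, -0.4992, -1.7388], 'finger_gap': 0.022, 'joint_pos': [0.1425, 0.6167, 0.0699, 1.9043, -0.0693, 0.6227, -1.4164]}
```

View pics/w12.png

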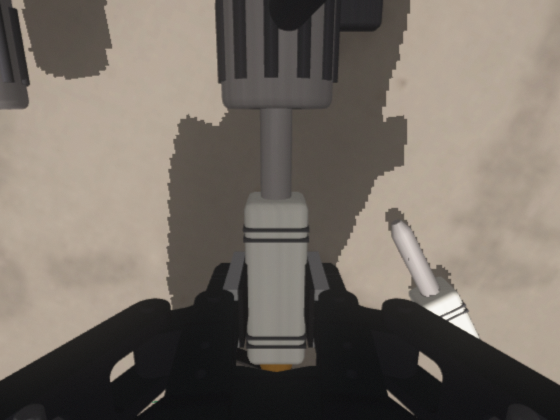

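Call:
step_arm(commands="1 0.3 0 0 0;1 0.3 0 0 0;1 0.3 0 0 0;1 0.2 0 0 0;1 0 0 0 0")

```text
t: 21.2
tool_pos: [0.5604, -0.1543, 0.063]
tcp_rot: [3.142, -0.0, -0.101]
ft_force: [0.1, 0.5, -2.5]
finger_gap: 0.0221
```

Call:
step_arm(commands="1 0.1 0 0 0;1 0.1 0 0 0;1 0 0 0 0")

```text
t: 21.58
tool_pos: [0.5652, -0.1548, 0.0631]
tcp_rot: [-3.142, -0.0, -0.101]
ft_force: [0.2, -0.8, -2.2]
finger_gap: 0.0222
```

Run:
```python
from h import *
st()
snap('wrist','w13.png')
```

```text
{'t': 21.575, 'tool_pos': [0.5652, -0.1548, 0.0631], 'tcp_rot': [-3.1416, -0.0001, -0.1015], 'ft_force': [0.2043, -0.8165, -2.1762], 'finger_gap': 0.0222, 'joint_pos': [0.1373, 0.6565, 0.072, 1.8202, -0.0711, 0.6672, -1.422]}
```

View pics/w13.png

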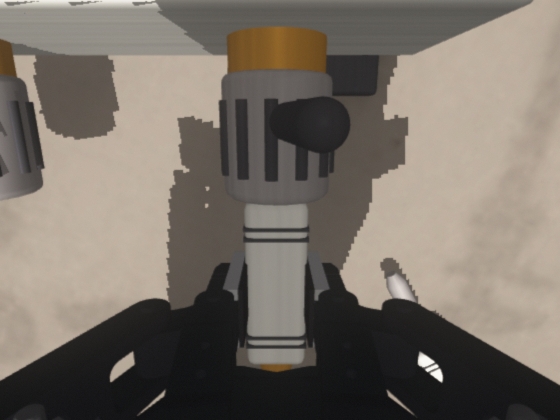

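Call:
step_arm(commands="1 0.08 0 0 0;1 0 0 0 0")

```text
t: 21.88
tool_pos: [0.5667, -0.1551, 0.0629]
tcp_rot: [3.142, 0.001, -0.102]
ft_force: [-1.0, -0.5, -1.5]
finger_gap: 0.0221
```

Call:
step_arm(commands="1 0.08 0 0 0;1 0 0 0 0")

```text
t: 22.12
tool_pos: [0.5667, -0.1551, 0.0625]
tcp_rot: [-3.141, 0.005, -0.102]
ft_force: [-6.7, 0.6, 3.0]
finger_gap: 0.0223
```

Call:
step_arm(commands="1 0.06 0 0 0;1 0 0 0 0")

```text
t: 22.38
tool_pos: [0.5667, -0.1551, 0.0623]
tcp_rot: [-3.141, 0.008, -0.102]
ft_force: [-10.4, 0.9, 5.5]
finger_gap: 0.0222
```

Call:
step_arm(commands="0.5 0 0 0 0;0.5 0 0 0 0;0.5 0 0 0 0;0.5 0 0 -0.5 0;0.5 0 0 -1 0;0.5 0 0 -1 0;0.5 0 0 -1 0;0.5 0 0 -0.9 0;1 0 0 0 0;1 0 0 0 0")

```text
t: 23.62
tool_pos: [0.5702, -0.1553, 0.1728]
tcp_rot: [-3.142, 0.0, -0.102]
ft_force: [-0.7, 0.1, 0.1]
finger_gap: 0.007
```

Run:
```python
from h import *
snap('wrist','w14.png')
ux=np.array([np.cos(-.1018),np.sin(-.1018)]);uy=np.array([-ux[1],ux[0]]); p=np.array([.6026,-.1587])
t=p+ux*.028+uy*.034; plan(*t,.17,-.102)
```

```text
{'t': 23.675, 'tool_pos': [0.5699, -0.1553, 0.1724], 'tcp_rot': [-3.1415, 0.0012, -0.1016], 'ft_force': [-0.3934, 0.1194, 0.2646], 'finger_gap': 0.0008, 'joint_pos': [0.1221, 0.5051, 0.0911, 1.7553, -0.0569, 0.885, -1.4344]}
turn units 0.01
after turn shift units [ 2.43 -1.36  0.09]
```

View pics/w14.png

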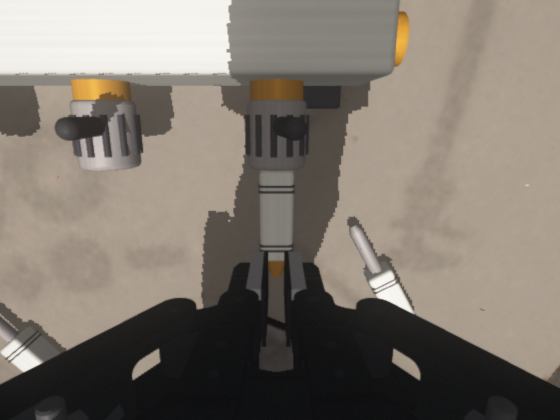

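Nozzle 3 is home: the shoulder meets the nut at (277,168). The lever is at (293,127), leaning slightly right. I go to its left side with closed fingers.

Call:
step_arm(commands="1 0 -0.68 0 0;1 0 -0.68 0 0;1 0.8 0 0 0;1 0.8 0 0 0;1 0.83 0 0 0;1 0 0 1 0;1 0 0 1 0;1 0 0 0.6 0;1 0 0 0 0;1 0 0 0 0")

```text
t: 24.92
tool_pos: [0.6351, -0.1275, 0.1089]
tcp_rot: [-3.142, -0.001, -0.101]
ft_force: [1.0, 0.3, -0.5]
finger_gap: -0.0002
```

Run:
```python
from h import *
snap('wrist','w15.png')
ux=np.array([np.cos(-.1018),np.sin(-.1018)]);uy=np.array([-ux[1],ux[0]]); p=np.array([.6026,-.1587])
t=p+ux*.028+uy*.034; plan(*t,.097,-.102)
```

```text
{'t': 24.975, 'tool_pos': [0.6352, -0.1277, 0.1091], 'tcp_rot': [3.1415, -0.0019, -0.1015], 'ft_force': [-0.3435, -0.4468, 0.4103], 'finger_gap': -0.0003, 'joint_pos': [0.0743, 0.6734, 0.0793, 1.635, -0.0668, 0.8339, -1.4911]}
turn units 0.01
after turn shift units [-0.05  0.01  0.49]
```

View pics/w15.png

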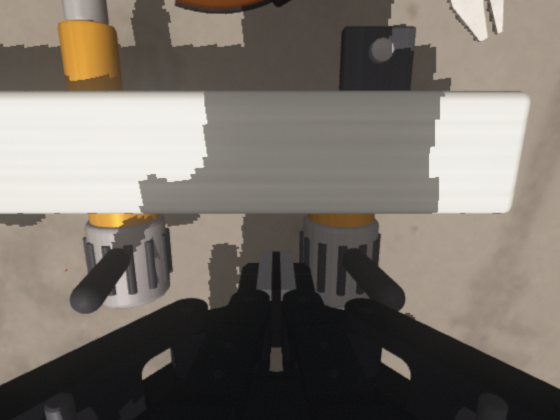

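Call:
step_arm(commands="1 -0.05 0 0.48 0;1 0 0.3 0 0;1 0 0.3 0 0;1 0 0.3 0 0;1 0 0.3 0 0;1 0 0.2 0 0;1 0 0.2 0 0;1 0 0 0 0")

```text
t: 25.98
tool_pos: [0.6292, -0.1656, 0.0959]
tcp_rot: [-3.139, 0.0, -0.101]
ft_force: [1.2, 4.9, -0.9]
finger_gap: 0.0
```

Call:
step_arm(commands="1 0 0.2 0 0;1 0 0.2 0 0;1 0 0 0 0")

```text
t: 26.35
tool_pos: [0.6285, -0.1756, 0.0962]
tcp_rot: [-3.139, -0.0, -0.101]
ft_force: [0.7, 5.5, 1.0]
finger_gap: 0.0002
```

Run:
```python
from h import *
snap('wrist','w16.png');st()
im,_=snap('side','s16.png'); cv2.imwrite('pics/s16z.png',cv2.resize(im[150:290,230:370,::-1],None,fx=4,fy=4,interpolation=cv2.INTER_CUBIC))
```

```text
{'t': 26.4, 'tool_pos': [0.6285, -0.1756, 0.0962], 'tcp_rot': [-3.139, -0.0002, -0.1006], 'ft_force': [1.034, 4.3427, 1.2131], 'finger_gap': -0.0001, 'joint_pos': [0.1531, 0.6986, 0.0757, 1.6245, -0.0701, 0.8212, -1.4125]}
```

View pics/w16.png

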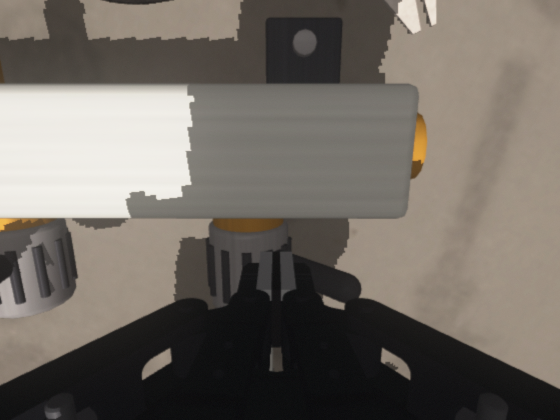

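View pics/s16z.png

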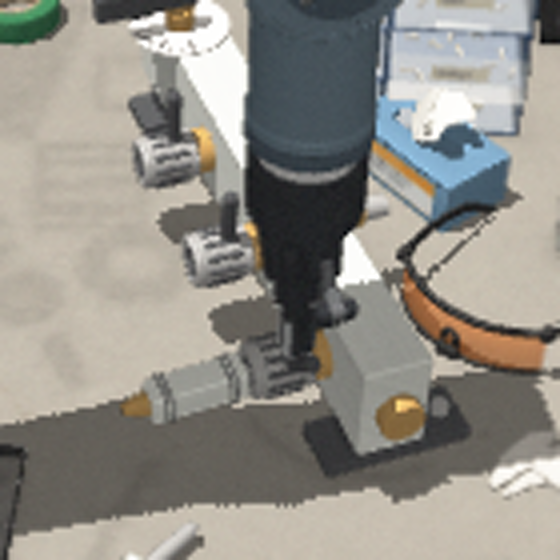

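Call:
step_arm(commands="1 0 0.2 0 0;1 0 0.15 0 0;1 0 0 0 0")

```text
t: 26.82
tool_pos: [0.6277, -0.1852, 0.0964]
tcp_rot: [-3.14, -0.001, -0.101]
ft_force: [0.6, 4.4, 1.6]
finger_gap: -0.0001
```

Call:
step_arm(commands="1 0 0.15 0 0;1 0 0.1 0 0;1 0 0 0 0")

```text
t: 27.2
tool_pos: [0.6268, -0.1924, 0.0962]
tcp_rot: [-3.142, -0.001, -0.102]
ft_force: [1.4, 3.5, 3.0]
finger_gap: -0.0001
```

Run:
```python
from h import *
snap('wrist','w17.png');st()
```

```text
{'t': 27.25, 'tool_pos': [0.6267, -0.1924, 0.0962], 'tcp_rot': [3.1415, -0.0005, -0.1017], 'ft_force': [1.0098, 3.8188, 2.1519], 'finger_gap': -0.0001, 'joint_pos': [0.1761, 0.7028, 0.0779, 1.6165, -0.0686, 0.8245, -1.3903]}
```

View pics/w17.png

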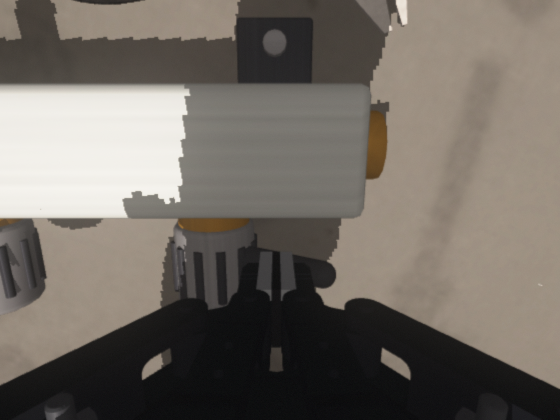

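Call:
step_arm(commands="1 0 -0.4 -0.2 0;1 0 -0.4 -1 0;1 0 0 -1 0;1 0 0 -1 0;1 -0.5 0 -1 0;1 -1 0 0 0;1 -1 0 0 0;1 -1 0 0 0;1 0 0 0 0;1 0 0 0 0")

```text
t: 28.5
tool_pos: [0.5423, -0.1638, 0.2014]
tcp_rot: [3.141, -0.001, -0.102]
ft_force: [-0.1, 0.5, 0.3]
finger_gap: 0.0002
```

Run:
```python
from h import *
im,k=snap('wrist','w18.png');st()
ux=np.array([np.cos(-.1018),np.sin(-.1018)]);uy=np.array([-ux[1],ux[0]]); p=np.array([.6026,-.1587])
a=im[:,:,::-1].copy()
for i,t in enumerate((.8,.9,1.,1.1,1.2,1.3)):
    q=p+ux*.028-uy*.058*np.sin(t); u=proj(k,[[*q,.07+.058*np.cos(t)]])[0]; print(t,np.round(u,1)); cv2.circle(a,(int(u[0]),int(u[1])),2,(0,0,255) if i%2 else (0,255,0),-1)
cv2.imwrite('pics/w18o.png',a)
```

```text
{'t': 28.55, 'tool_pos': [0.5425, -0.1637, 0.2012], 'tcp_rot': [3.1411, -0.001, -0.1015], 'ft_force': [0.7052, 0.1748, 0.4864], 'finger_gap': 0.0001, 'joint_pos': [0.1439, 0.4289, 0.0903, 1.7976, -0.0468, 0.9161, -1.4177]}
0.8 [322.7  81.5]
0.9 [327.8  82.1]
1.0 [332.   82.7]
1.1 [335.1  83.4]
1.2 [337.4  84. ]
1.3 [338.6  84.7]
```

View pics/w18o.png

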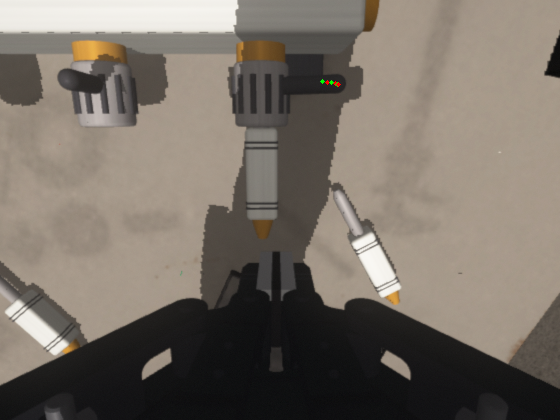

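Nut 3's lever now lies over to the right, its end at (346,84), about 1.2 rad, and the nozzle is straight against the nut. Next is the middle nozzle: tip (397,303), shank end (335,186).

Run:
```python
from h import *
g,y=noz(K('wrist'),(397.5,303.5),(388,291),(360,230.5),(334.5,185.5))
u=np.array([np.cos(y),np.sin(y)]); plan(*(g-.055*u),.2,y)
```

```text
len tip-shank 0.14543084810030282 yaw 0.41427744169132646 body 0.07163420054899332 yaw 0.36262982386820075
[[ 0.4857 -0.2439]
 [ 0.4925 -0.2409]
 [ 0.4917 -0.2379]
 [ 0.4946 -0.2407]]
origin [ 0.4911 -0.2409] grasp [ 0.4582 -0.2554]
{'t': 28.55, 'tool_pos': [0.5425, -0.1637, 0.2012], 'tcp_rot': [3.1411, -0.001, -0.1015], 'ft_force': [0.7052, 0.1748, 0.4864], 'finger_gap': 0.0001, 'joint_pos': [0.1439, 0.4289, 0.0903, 1.7976, -0.0468, 0.9161, -1.4177]}
turn units -5.91
after turn shift units [-6.76  2.    0.04]
```

Call:
step_arm(commands="0 -0.5 0 0 -0.99;0 -0.5 0 0 -0.99;0 0 0 0 -0.99;0 0 0 0 -0.98;0 0 0 0 -0.98;0 0 0 0 -0.98;0 -0.95 0.3 0 0;0 -0.95 0.3 0 0;0 -0.95 0.3 0 0;0 -0.95 0.3 0 0")

```text
t: 29.8
tool_pos: [0.4421, -0.2286, 0.2011]
tcp_rot: [3.141, -0.0, 0.414]
ft_force: [0.4, -1.0, 0.6]
finger_gap: 0.0853
```

Call:
step_arm(commands="0 -0.95 0.3 0 0;0 -0.95 0.3 0 0;0 0 0 0 0")

```text
t: 30.18
tool_pos: [0.4037, -0.2622, 0.2011]
tcp_rot: [3.141, 0.001, 0.411]
ft_force: [0.3, -0.4, -0.3]
finger_gap: 0.0854
```

Run:
```python
from h import *
im,k=snap('wrist','w19.png');plan()
```

```text
{'t': 30.225, 'tool_pos': [0.4048, -0.2611, 0.2011], 'tcp_rot': [3.1411, -0.0003, 0.4128], 'ft_force': [0.0066, 0.5819, -0.1956], 'finger_gap': 0.0854, 'joint_pos': [0.4562, 0.2907, 0.0274, 2.0036, -0.0104, 0.8468, -0.6686]}
after turn shift units [0. 0. 0.]
```

View pics/w19.png

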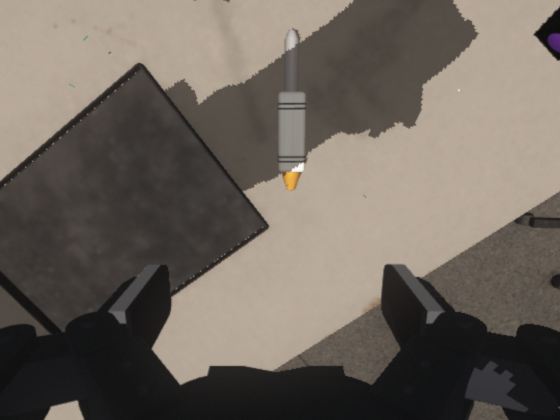

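Run:
```python
from h import *
g,y=noz(K('wrist'),(291.5,190.5),(291.5,172),(291.5,93.5),(292,29.5))
plan(*g,.006,y)
```

```text
len tip-shank 0.14108750849432194 yaw 0.42018059135287206 body 0.06835495613350126 yaw 0.42322249968416925
[[ 0.4882 -0.2419]
 [ 0.491  -0.2406]
 [ 0.4896 -0.2406]
 [ 0.488  -0.2411]]
origin [ 0.4892 -0.241 ] grasp [ 0.4563 -0.2557]
{'t': 30.225, 'tool_pos': [0.4048, -0.2611, 0.2011], 'tcp_rot': [3.1411, -0.0003, 0.4128], 'ft_force': [0.0066, 0.5819, -0.1956], 'finger_gap': 0.0854, 'joint_pos': [0.4562, 0.2907, 0.0274, 2.0036, -0.0104, 0.8468, -0.6686]}
turn units -0.08
after turn shift units [1.97 0.64 7.81]
```

Call:
step_arm(commands="0.35 0.98 0.32 0 -0.09;0.35 0.98 0.32 0 0;0.35 0 0 1 0;0.35 0 0 1 0;0.35 0 0 1 0;0.35 0 0 1 0;0.35 0 0 1 0;0.35 0 0 1 0;0.35 0 0 0.5 0;0.35 0 0 0 0", force=80)

```text
t: 31.48
tool_pos: [0.4558, -0.2546, 0.0379]
tcp_rot: [-3.14, 0.0, 0.423]
ft_force: [0.2, 0.3, -0.8]
finger_gap: 0.0556
```

Call:
step_arm(commands="0.35 0 0 0 0")

```text
t: 31.6
tool_pos: [0.4564, -0.2554, 0.0393]
tcp_rot: [3.141, -0.001, 0.422]
ft_force: [0.2, 0.7, 0.5]
finger_gap: 0.0556
```

Run:
```python
from h import *
plan(.4563,-.2557,.006,.42)
im,k=snap('wrist','w20.png');plan(.4563,-.2557,.006,.42)
```

```text
{'t': 31.6, 'tool_pos': [0.4564, -0.2554, 0.0393], 'tcp_rot': [3.1406, -0.001, 0.4223], 'ft_force': [0.2008, 0.6572, 0.469], 'finger_gap': 0.0556, 'joint_pos': [0.4186, 0.6211, 0.0072, 1.9867, -0.0084, 0.5324, -0.7168]}
turn units 0.03
after turn shift units [-0.01  0.01  1.33]
{'t': 31.65, 'tool_pos': [0.4564, -0.2556, 0.0394], 'tcp_rot': [3.1403, -0.0012, 0.4221], 'ft_force': [0.0382, -1.482, 0.2143], 'finger_gap': 0.0551, 'joint_pos': [0.4187, 0.6208, 0.0073, 1.9868, -0.0084, 0.5323, -0.7168]}
turn units 0.02
after turn shift units [-0.01  0.    1.34]
```

View pics/w20.png

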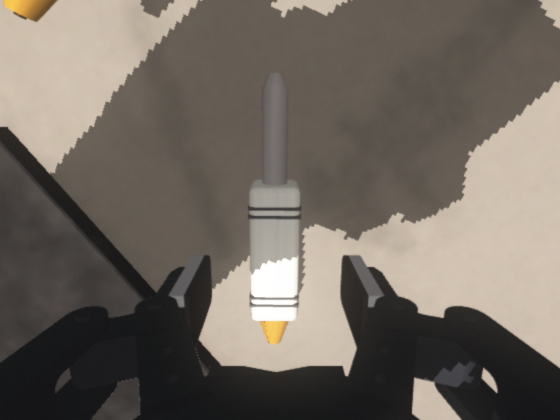

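Call:
step_arm(commands="0.35 0 0 0.7 0;0.35 0 0 0.64 0;0.35 0 0 0 0;0.35 0 0 0 0;0.65 0 0 0 0;1 0 0 0 0;1 0 0 0 0;1 0 0 0 0;1 0 0 0 0", force=80)

```text
t: 32.78
tool_pos: [0.4558, -0.2555, 0.0057]
tcp_rot: [3.141, -0.001, 0.422]
ft_force: [-1.1, 0.3, 5.5]
finger_gap: 0.0222
```

Run:
```python
from h import *
im,k=snap('wrist','w21.png');st(); print((.422+.102)/np.radians(5))
ux=np.array([np.cos(-.1018),np.sin(-.1018)]);uy=np.array([-ux[1],ux[0]]); p=np.array([.6026,-.1587])+uy*.115-ux*.098; print(p)
```

```text
{'t': 32.825, 'tool_pos': [0.4559, -0.2555, 0.0057], 'tcp_rot': [3.1409, -0.0005, 0.422], 'ft_force': [-0.852, 0.0839, 4.6188], 'finger_gap': 0.0224, 'joint_pos': [0.4202, 0.6846, 0.0058, 1.9889, -0.008, 0.4673, -0.717]}
6.004597692971028
[ 0.51679415 -0.03433619]
```

View pics/w21.png

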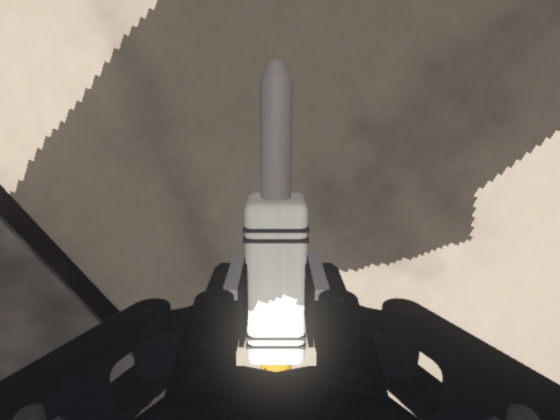

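Call:
step_arm(commands="1 0 0 -0.8 0;1 0 0 -1 0;1 0 0 -1 0;1 0 0 -1 0;1 0 0 -1 0;1 0 0 -1 0;1 0 0 -0.52 0;1 0 0 0 1;1 0 0 0 1;1 0 0 0 1")

```text
t: 34.08
tool_pos: [0.4551, -0.2551, 0.1626]
tcp_rot: [-3.141, 0.001, 0.157]
ft_force: [-0.8, 1.6, -1.2]
finger_gap: 0.0222
```

Call:
step_arm(commands="1 0 0 0 1;1 0 0 0 1;1 0 0 0 1;1 0 0 0 0")

```text
t: 34.58
tool_pos: [0.4551, -0.2551, 0.1626]
tcp_rot: [-3.141, 0.001, -0.101]
ft_force: [0.2, -0.2, -1.1]
finger_gap: 0.0222
```

Run:
```python
from h import *
plan(.5168,-.0343,.1637,-.102)
```

```text
{'t': 34.575, 'tool_pos': [0.4551, -0.2551, 0.1626], 'tcp_rot': [-3.1415, 0.0011, -0.1006], 'ft_force': [0.1635, -0.1857, -1.1231], 'finger_gap': 0.0222, 'joint_pos': [0.3158, 0.4131, 0.1359, 1.942, -0.0761, 0.7925, -1.1775]}
turn units 0.02
after turn shift units [ 1.56 -9.04 -0.05]
```

Call:
step_arm(commands="1 0.17 -0.9 0 0;1 0.17 -0.9 0 0;1 0.17 -0.9 0 0;1 0.17 -0.9 0 0;1 0.17 -0.91 0 0;1 0.17 -0.91 0 0;1 0.17 -0.91 0 0;1 0.17 -0.91 0 0;1 0.1 -0.9 0 0;1 0.1 -0.9 0 0")

```text
t: 35.83
tool_pos: [0.5171, -0.0337, 0.1628]
tcp_rot: [3.142, 0.0, -0.099]
ft_force: [-0.0, 0.8, -1.4]
finger_gap: 0.0222
```

Call:
step_arm(commands="1 0 0 1 0;1 0 0 1 0;1 0 0 1 0;1 0 0 0.96 0;1 0 0 0 0;1 0 0 0 0")

```text
t: 36.58
tool_pos: [0.5177, -0.0345, 0.0646]
tcp_rot: [-3.142, -0.001, -0.101]
ft_force: [-0.0, 0.8, -1.5]
finger_gap: 0.0222
```

Run:
```python
from h import *
plan(.5168,-.0343,.0637,-.102)
im,k=snap('wrist','w22.png')
```

```text
{'t': 36.575, 'tool_pos': [0.5177, -0.0345, 0.0646], 'tcp_rot': [-3.1415, -0.0007, -0.1009], 'ft_force': [-0.0248, 0.775, -1.4723], 'finger_gap': 0.0222, 'joint_pos': [-0.0667, 0.5704, 0.0591, 1.9944, -0.0585, 0.5776, -1.6397]}
turn units 0.01
after turn shift units [-0.04 -0.01  0.04]
```

View pics/w22.png

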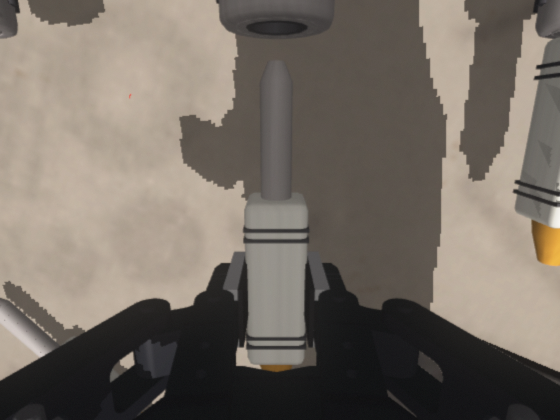

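Call:
step_arm(commands="1 0.3 0 0.04 0;1 0.3 0 0 0;1 0.25 0 0 0;1 0.25 0 0 0;1 0 0 0 0")

```text
t: 37.25
tool_pos: [0.5451, -0.0373, 0.063]
tcp_rot: [3.142, -0.0, -0.102]
ft_force: [-0.1, -0.2, -1.4]
finger_gap: 0.022
```

Call:
step_arm(commands="1 0.3 0 0 0;1 0.3 0 0 0;1 0.3 0 0 0;1 0.2 0 0 0;1 0.1 0 0 0;1 0 0 0 0")

```text
t: 38.0
tool_pos: [0.5744, -0.0403, 0.063]
tcp_rot: [3.142, 0.0, -0.102]
ft_force: [0.3, 0.2, -1.6]
finger_gap: 0.0222
```

Run:
```python
from h import *
plan(.5787,-.0407,None,-.102)
im,k=snap('wrist','w23.png')
```

```text
{'t': 38.0, 'tool_pos': [0.5744, -0.0403, 0.063], 'tcp_rot': [3.1416, 0.0002, -0.1016], 'ft_force': [0.2724, 0.1831, -1.5946], 'finger_gap': 0.0222, 'joint_pos': [-0.0546, 0.6437, 0.0621, 1.8466, -0.0614, 0.6533, -1.6285]}
turn units 0.0
after turn shift units [ 0.17 -0.   -0.  ]
```

View pics/w23.png

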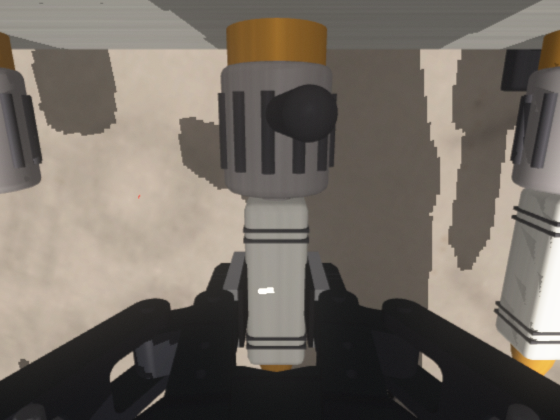

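Call:
step_arm(commands="1 0.1 0 0 0;1 0.1 0 0 0;1 0 0 0 0")

```text
t: 38.42
tool_pos: [0.5787, -0.0407, 0.0628]
tcp_rot: [3.142, 0.002, -0.102]
ft_force: [-2.4, -0.8, -0.3]
finger_gap: 0.0223
```

Call:
step_arm(commands="1 0.08 0 0 0;1 0 0 0 0")

```text
t: 38.67
tool_pos: [0.5787, -0.0407, 0.0625]
tcp_rot: [3.141, 0.006, -0.102]
ft_force: [-7.5, 0.9, 3.4]
finger_gap: 0.0221
```

Call:
step_arm(commands="1 0.06 0 0 0;1 0 0 0 0")

```text
t: 38.92
tool_pos: [0.5787, -0.0408, 0.0622]
tcp_rot: [3.141, 0.009, -0.101]
ft_force: [-10.6, 1.4, 5.4]
finger_gap: 0.0223
```

Call:
step_arm(commands="0.5 0 0 0 0;0.5 0 0 0 0;0.5 0 0 0 0;0.5 0 0 -0.5 0;0.5 0 0 -1 0;0.5 0 0 -1 0;0.5 0 0 -1 0;0.5 0 0 -0.9 0;1 0 0 0 0;1 0 0 0 0")

```text
t: 40.17
tool_pos: [0.5825, -0.0411, 0.1728]
tcp_rot: [3.142, 0.0, -0.102]
ft_force: [-0.2, 0.2, -0.4]
finger_gap: 0.0068
```

Run:
```python
from h import *
snap('wrist','w24.png')
ux=np.array([np.cos(-.1018),np.sin(-.1018)]);uy=np.array([-ux[1],ux[0]]); p=np.array([.6026,-.1587])+.115*uy
t=p+ux*.027+uy*.034; plan(*t,.17,-.102)
```

```text
{'t': 40.225, 'tool_pos': [0.5823, -0.0411, 0.1724], 'tcp_rot': [3.1415, 0.0012, -0.1016], 'ft_force': [0.1008, -0.7419, -1.1737], 'finger_gap': 0.0007, 'joint_pos': [-0.0664, 0.494, 0.0797, 1.7732, -0.0491, 0.8775, -1.6371]}
turn units 0.0
after turn shift units [ 2.37 -1.36  0.09]
```

View pics/w24.png

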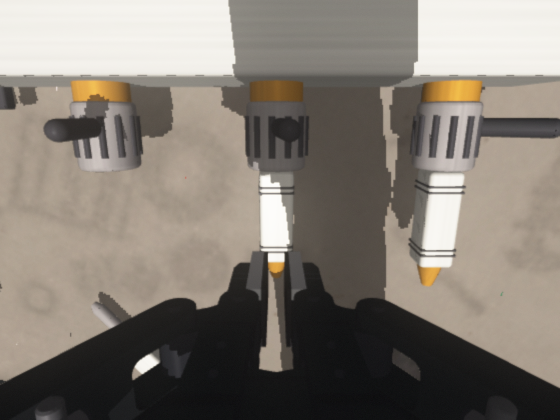

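Nozzle 2 is home and nut 3's lever is still fully over. Next I turn nut 2.

Call:
step_arm(commands="1 0 -0.68 0 0;1 0 -0.68 0 0;1 0.8 0 0 0;1 0.8 0 0 0;1 0.77 0 0 0;1 0 0 1 0;1 0 0 1 0;1 0 0 1 0;1 0 0 0.08 0;1 0 0 0 0")

```text
t: 41.48
tool_pos: [0.6457, -0.0124, 0.0965]
tcp_rot: [-3.141, -0.001, -0.101]
ft_force: [-0.2, -0.6, 0.2]
finger_gap: 0.0002
```

Call:
step_arm(commands="1 0 0.3 0 0;1 0 0.3 0 0;1 0 0.3 0 0;1 0 0.3 0 0;1 0 0.2 0 0;1 0 0.2 0 0;1 0 0 0 0")

```text
t: 42.35
tool_pos: [0.6413, -0.0515, 0.0961]
tcp_rot: [-3.139, 0.0, -0.101]
ft_force: [-0.1, 4.7, 0.1]
finger_gap: 0.0003
```

Call:
step_arm(commands="1 0 0.2 0 0;1 0 0.2 0 0;1 0 0.2 0 0;1 0 0.15 0 0;1 0 0.15 0 0;1 0 0.1 0 0;1 0 0 0 0")

```text
t: 43.22
tool_pos: [0.639, -0.078, 0.0963]
tcp_rot: [-3.141, -0.001, -0.102]
ft_force: [0.2, 3.1, 1.5]
finger_gap: -0.0
```

Call:
step_arm(commands="1 0 -0.4 -0.2 0;1 0 -0.4 -1 0;1 0 0 -1 0;1 0 0 -1 0;1 -0.5 0 -1 0;1 -1 0 0 0;1 -1 0 0 0;1 -1 0 0 0;1 0 0 0 0;1 0 0 0 0")

```text
t: 44.48
tool_pos: [0.5545, -0.0496, 0.2013]
tcp_rot: [3.141, -0.001, -0.102]
ft_force: [-0.2, 0.2, 0.3]
finger_gap: -0.0001
```

Run:
```python
from h import *
im,k=snap('wrist','w25.png');st()
```

```text
{'t': 44.525, 'tool_pos': [0.5547, -0.0495, 0.2012], 'tcp_rot': [3.1412, -0.001, -0.1018], 'ft_force': [-0.5061, 0.8299, -0.412], 'finger_gap': -0.0003, 'joint_pos': [-0.0521, 0.4129, 0.0771, 1.822, -0.0386, 0.9072, -1.6304]}
```

View pics/w25.png

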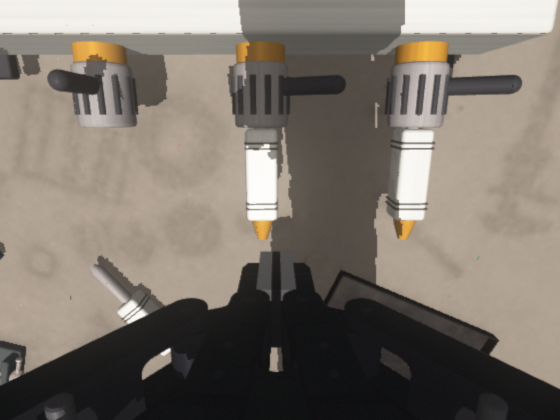

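Nut 2 is tightened: its lever end is at (345,85), like nut 3's. Now the left nozzle.

Run:
```python
from h import *
print(onz(K('wrist'),[[97,265]],.012))
u=np.array([np.cos(.58),np.sin(.58)]); g=np.array([.4206,.1])
plan(*(g-.05*u+np.array([.01,0])),.2,.58)
```

```text
[[0.49293774 0.13951399 0.012     ]]
{'t': 44.525, 'tool_pos': [0.5547, -0.0495, 0.2012], 'tcp_rot': [3.1412, -0.001, -0.1018], 'ft_force': [-0.5061, 0.8299, -0.412], 'finger_gap': -0.0003, 'joint_pos': [-0.0521, 0.4129, 0.0771, 1.822, -0.0386, 0.9072, -1.6304]}
turn units -7.81
after turn shift units [-2.87 -7.72  0.04]
```

Call:
step_arm(commands="0.35 -0.5 0 0 -0.98;0.35 0 0 0 -0.98;0.35 0 0 0 -0.98;0.35 0 0 0 -0.98;0.35 0 0 0 -0.98;0.35 0 0 0 -0.98;0.35 0 0 0 -0.98;0.35 0 0 0 -0.98;0.35 0 0 0 0")

```text
t: 45.65
tool_pos: [0.542, -0.0482, 0.2009]
tcp_rot: [3.141, -0.0, 0.582]
ft_force: [-0.6, -0.7, 0.2]
finger_gap: 0.0555
```

Run:
```python
from h import *
u=np.array([np.cos(.58),np.sin(.58)]); g=np.array([.4206,.098])
plan(*(g-.02*u),.2,.58)
```

```text
{'t': 45.65, 'tool_pos': [0.542, -0.0482, 0.2009], 'tcp_rot': [3.1414, -0.0002, 0.5815], 'ft_force': [-0.637, -0.7119, 0.2375], 'finger_gap': 0.0555, 'joint_pos': [0.0615, 0.3951, -0.0702, 1.847, 0.0345, 0.9003, -1.0141]}
turn units 0.02
after turn shift units [-1.66 -7.55  0.04]
```

Call:
step_arm(commands="0.35 -0.2 -0.95 0 0;0.35 -0.2 -0.95 0 0;0.35 -0.2 -0.95 0 0;0.35 -0.2 -0.94 0 0;0.35 -0.2 -0.94 0 0;0.35 -0.2 -0.94 0 0;0.35 -0.23 -0.94 0 0;0.35 -0.23 -0.94 0 0;0.35 0 0 0 0;0.35 0 0 0 0")

```text
t: 46.9
tool_pos: [0.4036, 0.0865, 0.2012]
tcp_rot: [3.141, -0.001, 0.581]
ft_force: [-1.2, -0.1, 0.7]
finger_gap: 0.0558
```

Run:
```python
from h import *
im,k=snap('wrist','w26.png');plan()
```

```text
{'t': 46.95, 'tool_pos': [0.4036, 0.0863, 0.2012], 'tcp_rot': [3.1412, -0.0005, 0.5809], 'ft_force': [0.0835, 0.2691, -0.8429], 'finger_gap': 0.0555, 'joint_pos': [-0.1682, 0.1823, -0.1677, 2.1513, 0.0422, 0.8103, -1.3521]}
after turn shift units [0. 0. 0.]
```

View pics/w26.png

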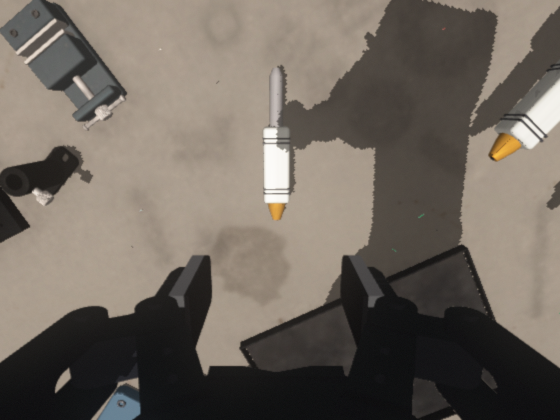

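Run:
```python
from h import *
g,y=noz(K('wrist'),(277,220.5),(276.5,202),(277,127.5),(276,67))
plan(*g,.006,y)
```

```text
len tip-shank 0.14123356857860533 yaw 0.5867223258552147 body 0.06799431752150228 yaw 0.5735962580002391
[[0.4497 0.1141]
 [0.4524 0.1159]
 [0.4526 0.1165]
 [0.4514 0.1146]]
origin [0.4515 0.1152] grasp [0.4216 0.0953]
{'t': 46.95, 'tool_pos': [0.4036, 0.0863, 0.2012], 'tcp_rot': [3.1412, -0.0005, 0.5809], 'ft_force': [0.0835, 0.2691, -0.8429], 'finger_gap': 0.0555, 'joint_pos': [-0.1682, 0.1823, -0.1677, 2.1513, 0.0422, 0.8103, -1.3521]}
turn units -0.07
after turn shift units [0.79 0.09 7.81]
```

Call:
step_arm(commands="0.35 0.79 0.02 0 0;0.35 0 0 1 0;0.35 0 0 1 0;0.35 0 0 1 0;0.35 0 0 1 0;0.35 0 0 1 0;0.35 0 0 1 0;0.35 0 0 0.5 0;0.35 0 0 0 0;0.35 0 0 0 0", force=80)

```text
t: 48.2
tool_pos: [0.4202, 0.0973, 0.0391]
tcp_rot: [3.141, -0.001, 0.582]
ft_force: [0.0, 0.3, -0.6]
finger_gap: 0.0557
```

Run:
```python
from h import *
im,k=snap('wrist','w27.png');plan(.4216,.0953,.006)
```

```text
{'t': 48.25, 'tool_pos': [0.4203, 0.0974, 0.0393], 'tcp_rot': [3.1411, -0.0015, 0.5823], 'ft_force': [-0.7289, -0.5059, -0.5797], 'finger_gap': 0.0553, 'joint_pos': [-0.2347, 0.5278, -0.1165, 2.2062, 0.1468, 0.413, -1.4585]}
after turn shift units [-0.    0.1   1.33]
```

View pics/w27.png

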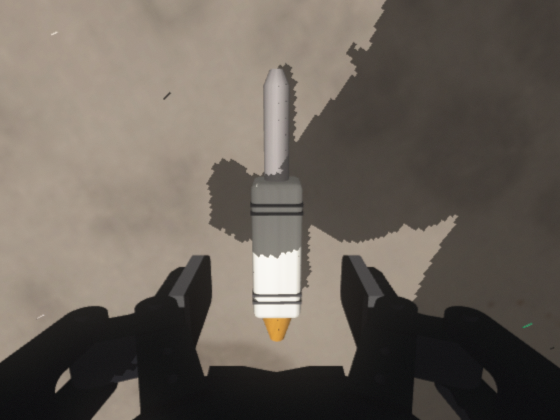

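Centred at x=277. Lower and grip.

Call:
step_arm(commands="0.35 0 0 0.7 0;0.35 0 0 0.64 0;0.35 0 0 0 0;0.35 0 0 0 0;0.65 0 0 0 0;1 0 0 0 0;1 0 0 0 0;1 0 0 0 0;1 0 0 0 0", force=80)

```text
t: 49.38
tool_pos: [0.4199, 0.0974, 0.0059]
tcp_rot: [3.141, -0.001, 0.582]
ft_force: [-2.3, -0.2, 10.5]
finger_gap: 0.0221
```

Run:
```python
from h import *
im,k=snap('wrist','w28.png');s=st(); print((s['tcp_rot'][2]+.102)/np.radians(5))
```

```text
{'t': 49.425, 'tool_pos': [0.4199, 0.0974, 0.0059], 'tcp_rot': [3.1412, -0.0009, 0.5824], 'ft_force': [-1.1311, 0.1034, 10.6476], 'finger_gap': 0.0222, 'joint_pos': [-0.2536, 0.6037, -0.0945, 2.2094, 0.1647, 0.3339, -1.4755]}
7.842652021515061
```

View pics/w28.png

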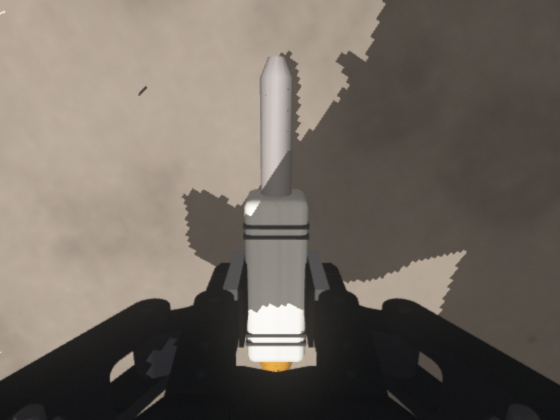

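Call:
step_arm(commands="1 0 0 -0.8 0;1 0 0 -0.8 0;1 0 0 -0.72 0;1 0 0 0 0.98;1 0 0 0 0.98;1 0 0 0 0.98;1 0 0 0 0.98;1 0 0 0 0.98;1 0 0 0 0.98;1 0 0 0 0.98")

```text
t: 50.68
tool_pos: [0.4193, 0.0973, 0.0632]
tcp_rot: [-3.142, 0.0, -0.019]
ft_force: [-0.5, 0.8, -2.0]
finger_gap: 0.022
```

Call:
step_arm(commands="1 0 0 0 0.98;1 0 0 0 0;1 0 0 0 0")

```text
t: 51.05
tool_pos: [0.4194, 0.0973, 0.0631]
tcp_rot: [-3.142, 0.0, -0.1]
ft_force: [-0.7, 0.1, -0.8]
finger_gap: 0.0223
```

Run:
```python
from h import *
plan(.5285,.0801,.063,-.102)
```

```text
{'t': 51.05, 'tool_pos': [0.4194, 0.0973, 0.0631], 'tcp_rot': [-3.1416, 0.0001, -0.0999], 'ft_force': [-0.7401, 0.0746, -0.8445], 'finger_gap': 0.0223, 'joint_pos': [-0.3702, 0.4721, 0.045, 2.2096, -0.0461, 0.4608, -1.9595]}
turn units 0.02
after turn shift units [4.41 0.24 0.  ]
```

Call:
step_arm(commands="1 0.9 0.05 0 0.02;1 0.9 0.05 0 0;1 0.9 0.05 0 0;1 0.9 0.05 0 0;1 0.8 0.04 0 0;1 0 0 0 0;1 0 0 0 0")

```text
t: 51.92
tool_pos: [0.527, 0.08, 0.0627]
tcp_rot: [3.141, 0.002, -0.103]
ft_force: [0.9, 0.4, -0.6]
finger_gap: 0.0224
```

Run:
```python
from h import *
plan(.5285,.0801,.063,-.102); snap('wrist','w29.png')
```

```text
{'t': 51.925, 'tool_pos': [0.527, 0.08, 0.0627], 'tcp_rot': [3.1413, 0.0016, -0.1027], 'ft_force': [0.8878, 0.4195, -0.5524], 'finger_gap': 0.0224, 'joint_pos': [-0.2721, 0.5917, 0.0478, 1.9561, -0.048, 0.5964, -1.8661]}
turn units -0.01
after turn shift units [ 0.06 -0.01 -0.01]
```

View pics/w29.png

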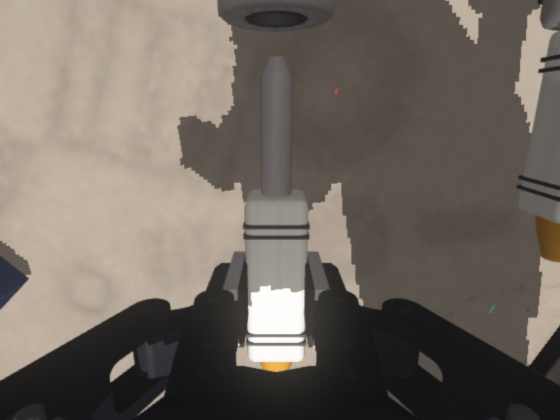

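Aligned: the bore is at (276,20) and the shank at x=277. Inserting.

Call:
step_arm(commands="1 0.3 0 0 0;1 0.3 0 0 0;1 0.25 0 0 0;1 0.25 0 0 0;1 0 0 0 0")

```text
t: 52.6
tool_pos: [0.5562, 0.0771, 0.063]
tcp_rot: [-3.142, -0.0, -0.104]
ft_force: [0.5, 0.5, -1.4]
finger_gap: 0.0225
```

Call:
step_arm(commands="1 0.3 0 0 0;1 0.3 0 0 0;1 0.3 0 0 0;1 0.2 0 0 0;1 0.1 0 0 0;1 0 0 0 0")

```text
t: 53.35
tool_pos: [0.5855, 0.0741, 0.063]
tcp_rot: [3.142, 0.0, -0.103]
ft_force: [0.5, -0.4, -0.7]
finger_gap: 0.0222
```

Call:
step_arm(commands="1 0.1 0 0 0;1 0.1 0 0 0;1 0 0 0 0")

```text
t: 53.72
tool_pos: [0.5889, 0.0737, 0.0626]
tcp_rot: [3.141, 0.003, -0.103]
ft_force: [-5.5, 0.0, 1.3]
finger_gap: 0.0222
```

Run:
```python
from h import *
plan(.6260-.0358*.9948,.0701+.0358*.1016,.063,-.102); snap('wrist','w30.png')
```

```text
{'t': 53.725, 'tool_pos': [0.5889, 0.0737, 0.0626], 'tcp_rot': [3.1412, 0.0032, -0.1031], 'ft_force': [-5.5017, 0.0485, 1.3105], 'finger_gap': 0.0222, 'joint_pos': [-0.2372, 0.6677, 0.0507, 1.7959, -0.0506, 0.6824, -1.8318]}
turn units -0.01
after turn shift units [ 0.06 -0.01 -0.01]
```

View pics/w30.png

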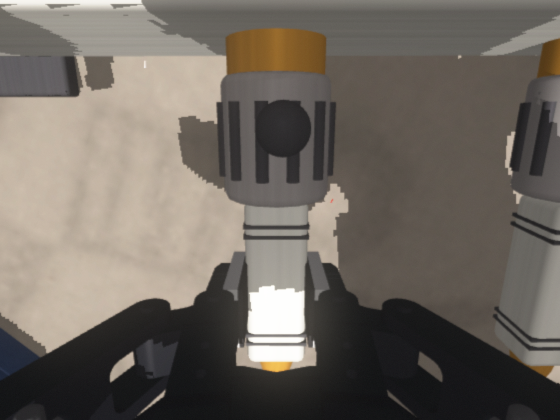

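Call:
step_arm(commands="1 0.08 0 0 0;1 0.04 0 0 0;1 0 0 0 0")

```text
t: 54.15
tool_pos: [0.589, 0.0737, 0.0621]
tcp_rot: [3.14, 0.009, -0.102]
ft_force: [-11.7, 0.5, 7.5]
finger_gap: 0.0222
```

Call:
step_arm(commands="0.5 0 0 0 0;0.5 0 0 0 0;0.5 0 0 0 0;0.5 0 0 -0.5 0;0.5 0 0 -1 0;0.5 0 0 -1 0;0.5 0 0 -1 0;0.5 0 0 -0.9 0;1 0 0 0 0;1 0 0 0 0")

```text
t: 55.4
tool_pos: [0.5932, 0.0732, 0.1728]
tcp_rot: [3.141, 0.0, -0.103]
ft_force: [-0.0, -0.4, -0.6]
finger_gap: 0.007
```

Run:
```python
from h import *
snap('wrist','w31.png')
ux=np.array([np.cos(-.1018),np.sin(-.1018)]);uy=np.array([-ux[1],ux[0]]); p=np.array([.6026,-.1587])+.23*uy
t=p+ux*.027+uy*.034; plan(*t,.17,-.102)
```

```text
{'t': 55.45, 'tool_pos': [0.5929, 0.0732, 0.1724], 'tcp_rot': [3.1412, 0.0012, -0.1033], 'ft_force': [-0.5827, 0.5682, -1.0226], 'finger_gap': 0.0004, 'joint_pos': [-0.2464, 0.5152, 0.0654, 1.7361, -0.0414, 0.8928, -1.8376]}
turn units -0.02
after turn shift units [ 2.41 -1.37  0.09]
```

View pics/w31.png

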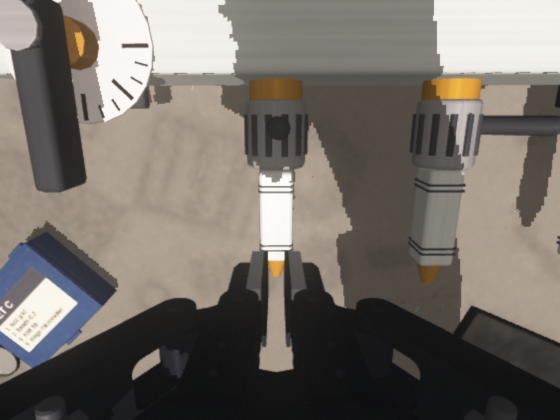

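Call:
step_arm(commands="1 0 -0.55 0 0;1 0 -0.5 0 0;1 0.8 0 0 0;1 0.8 0 0 0;1 0.8 0 0 0;1 0 0 1 0;1 0 0 1 0;1 0 0 1 0;1 0 0 0.08 0;1 0 0 0 0")

```text
t: 56.7
tool_pos: [0.6563, 0.0939, 0.0966]
tcp_rot: [-3.141, -0.001, -0.103]
ft_force: [1.0, -0.7, 0.9]
finger_gap: -0.0004
```

Call:
step_arm(commands="1 0 0.3 0 0;1 0 0.3 0 0;1 0 0.3 0 0;1 0 0.3 0 0;1 0 0.1 0 0;1 0 0 0 0")

```text
t: 57.45
tool_pos: [0.6529, 0.0623, 0.0968]
tcp_rot: [-3.139, -0.001, -0.103]
ft_force: [1.1, 4.7, -0.8]
finger_gap: 0.0003
```

Call:
step_arm(commands="1 0 0.2 0 0;1 0 0.2 0 0;1 0 0.2 0 0;1 0 0.15 0 0;1 0 0.15 0 0;1 0 0.1 0 0;1 0 0 0 0")

```text
t: 58.32
tool_pos: [0.6503, 0.0356, 0.0964]
tcp_rot: [-3.142, -0.001, -0.104]
ft_force: [0.9, 3.2, 2.1]
finger_gap: -0.0003
```

Call:
step_arm(commands="1 0 -0.4 -0.2 0;1 0 -0.4 -1 0;1 0 0 -1 0;1 0 0 -1 0;1 -0.5 0 -1 0;1 -1 0 0 0;1 -1 0 0 0;1 -1 0 0 0;1 0 0 0 0;1 0 0 0 0")

```text
t: 59.58
tool_pos: [0.5657, 0.0645, 0.2012]
tcp_rot: [3.141, -0.001, -0.104]
ft_force: [-0.9, 0.1, 0.2]
finger_gap: 0.0002
```

Run:
```python
from h import *
im,k=snap('wrist','w32.png');st()
im,_=snap('top','t32.png'); cv2.imwrite('pics/t32z.png',cv2.resize(im[100:290,150:440,::-1],None,fx=2.7,fy=2.7,interpolation=cv2.INTER_CUBIC))
```

```text
{'t': 59.625, 'tool_pos': [0.5659, 0.0645, 0.2012], 'tcp_rot': [3.1411, -0.0008, -0.1038], 'ft_force': [1.2894, 0.8285, 0.4575], 'finger_gap': 0.0, 'joint_pos': [-0.2409, 0.4336, 0.0626, 1.7886, -0.0322, 0.9198, -1.8392]}
```

View pics/w32.png

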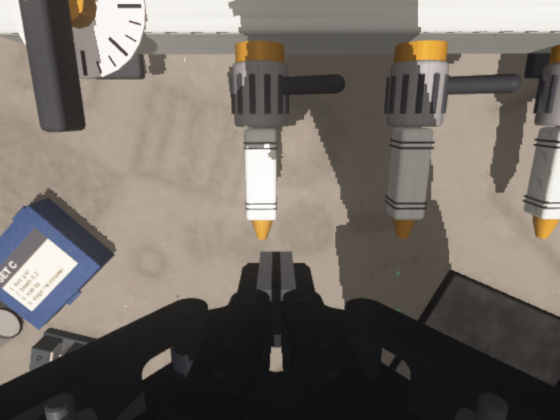

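View pics/t32z.png

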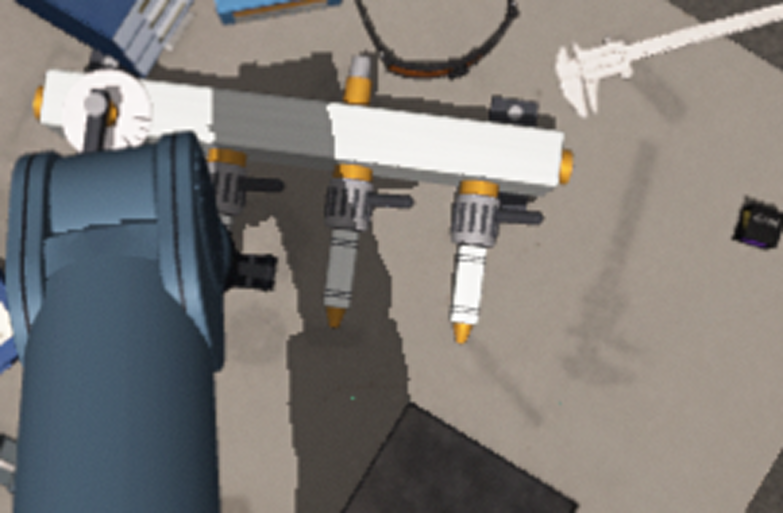

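All three levers are over and the nozzles straight and home. The valve is still closed. Now I open it to 45°.

Run:
```python
from h import *
plan(.7040,.164,.2,-.102)
```

```text
{'t': 59.675, 'tool_pos': [0.5658, 0.0646, 0.2011], 'tcp_rot': [3.1412, -0.0006, -0.1038], 'ft_force': [0.2668, -0.3423, 0.1859], 'finger_gap': 0.0002, 'joint_pos': [-0.2409, 0.4338, 0.0624, 1.7886, -0.0323, 0.9197, -1.8392]}
turn units -0.02
after turn shift units [ 5.09 -4.52  0.04]
```

Call:
step_arm(commands="0.5 0 0 -1 -0.02;0.5 0.85 -0.75 0 0;0.5 0.85 -0.75 0 0;0.5 0.85 -0.75 0 0;0.5 0.85 -0.75 0 0;0.5 0.85 -0.76 0 0;0.5 0.84 -0.76 0 0;0.5 0 0 0 0;0.5 0 0 1 0;0.5 0 0 0 0")

```text
t: 60.92
tool_pos: [0.7013, 0.1631, 0.1988]
tcp_rot: [3.139, 0.004, -0.102]
ft_force: [-0.4, 0.6, 0.2]
finger_gap: 0.0429
```

Run:
```python
from h import *
snap('wrist','w33.png')
plan(.7040,.164,.134,-.102)
```

```text
{'t': 60.975, 'tool_pos': [0.7022, 0.1634, 0.2003], 'tcp_rot': [3.1403, 0.0021, -0.1023], 'ft_force': [0.3124, -1.1459, 0.3473], 'finger_gap': 0.0425, 'joint_pos': [-0.3274, 0.6928, 0.06, 1.3482, -0.0424, 1.1043, -1.9352]}
turn units -0.0
after turn shift units [ 0.07 -0.03  2.65]
```

View pics/w33.png

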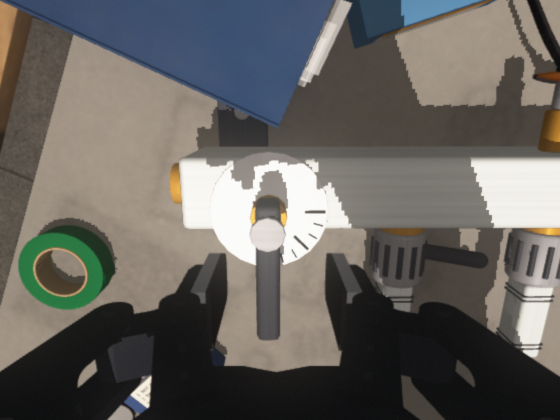

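Call:
step_arm(commands="0.5 0.12 -0.18 0.5 0;0.5 0 0 0.8 0;0.5 0 0 0.8 0;0.5 0 0 0.55 0;0.5 0 0 0 0;0.5 0 0 0 0", force=50)

```text
t: 61.72
tool_pos: [0.7069, 0.1686, 0.1353]
tcp_rot: [-3.141, -0.001, -0.102]
ft_force: [0.3, -0.5, 0.1]
finger_gap: 0.0426
```

Call:
step_arm(commands="1 0 0 0 0;1 0 0 0 0;1 0 0 0 0;1 0 0 0 0;1 0 0 0 0")

```text
t: 62.35
tool_pos: [0.7068, 0.1673, 0.1358]
tcp_rot: [3.14, -0.001, -0.102]
ft_force: [-2.4, -3.5, 5.7]
finger_gap: 0.0126
```

Run:
```python
from h import *
snap('wrist','w34.png')
plan(yaw=.683)
```

```text
{'t': 62.4, 'tool_pos': [0.7068, 0.1673, 0.1359], 'tcp_rot': [3.1404, -0.0009, -0.1024], 'ft_force': [-2.3233, -3.5431, 5.1244], 'finger_gap': 0.0128, 'joint_pos': [-0.3283, 0.7656, 0.0552, 1.3788, -0.0438, 0.9981, -1.938]}
turn units -9.0
after turn shift units [0. 0. 0.]
```

View pics/w34.png

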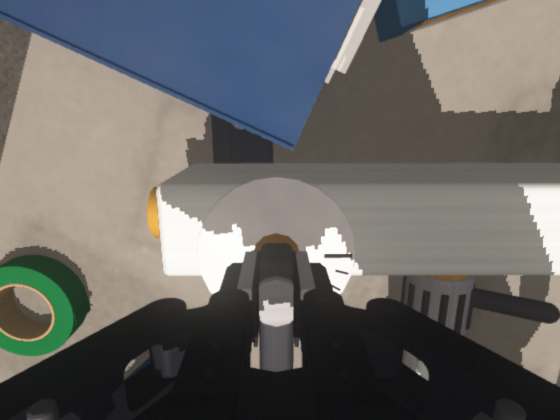

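Call:
step_arm(commands="1 0 0 0 -1;1 0 0 0 -1;1 0 0 0 -1;1 0 0 0 -1;1 0 0 0 -1;1 0 0 0 -1;1 0 0 0 -1;1 0 0 0 -1;1 0 0 0 -1;1 0 0 0 0")

```text
t: 63.65
tool_pos: [0.7064, 0.1687, 0.1358]
tcp_rot: [-3.141, -0.0, 0.685]
ft_force: [-2.5, -1.5, 6.7]
finger_gap: 0.0131
```

Call:
step_arm(commands="1 0 0 0 0;1 0 0 0 0")

```text
t: 63.9
tool_pos: [0.7064, 0.1687, 0.1359]
tcp_rot: [-3.142, -0.0, 0.684]
ft_force: [-2.9, -1.5, 5.4]
finger_gap: 0.0127
```

Run:
```python
from h import *
plan(yaw=.683); snap('wrist','w35.png')
```

```text
{'t': 63.9, 'tool_pos': [0.7064, 0.1687, 0.1359], 'tcp_rot': [-3.1416, -0.0003, 0.6839], 'ft_force': [-2.8954, -1.5409, 5.4301], 'finger_gap': 0.0127, 'joint_pos': [-0.2164, 0.7696, -0.1325, 1.3699, 0.1087, 1.009, -1.2568]}
turn units 0.01
after turn shift units [0. 0. 0.]
```

View pics/w35.png

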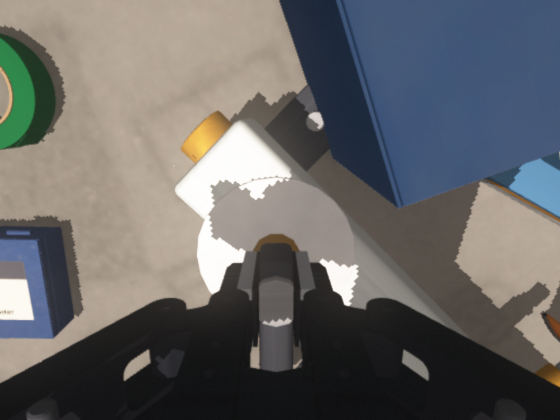

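Release, rise and measure the final valve angle.

Call:
step_arm(commands="0.5 0 0 0 0;0.5 0 0 0 0;0.5 0 0 -0.8 0;0.5 0 0 -1 0;0.5 0 0 -1 0;0.5 0 0 -1 0;0.5 0 0 -1 0;0.5 -1 0 0 0;0.5 -0.4 0 0 0;0.5 0 0 0 0")

```text
t: 65.2
tool_pos: [0.6793, 0.146, 0.2554]
tcp_rot: [3.141, -0.0, 0.683]
ft_force: [0.6, 0.2, 0.8]
finger_gap: 0.0428
```

Run:
```python
from h import *
snap('wrist','w36.png'); st()
im,k=snap('top','t36.png'); cv2.imwrite('pics/t36z.png',cv2.resize(im[100:200,140:380,::-1],None,fx=3.3,fy=3.3,interpolation=cv2.INTER_CUBIC))
snap('side','s36.png')
```

```text
{'t': 65.25, 'tool_pos': [0.6795, 0.1467, 0.2551], 'tcp_rot': [-3.1415, -0.0005, 0.6837], 'ft_force': [-0.0843, 0.3259, -0.0351], 'finger_gap': 0.0428, 'joint_pos': [-0.1878, 0.6017, -0.142, 1.3713, 0.0867, 1.1743, -1.2258]}
```

View pics/w36.png

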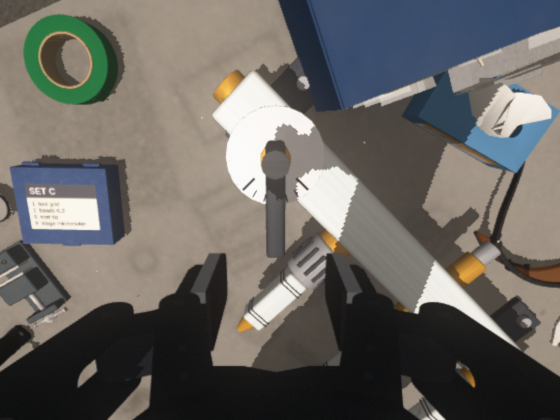

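View pics/t36z.png

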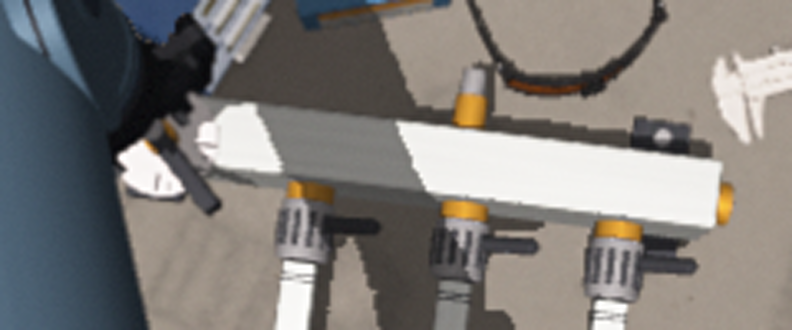

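View pics/s36.png

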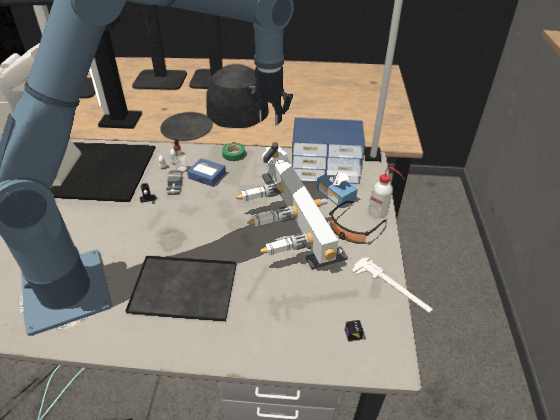

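The handle sits midway between the 0 mark (249,185) and the 90 mark (302,183), so at 45°. One last check of the lever angles from the top view.

Run:
```python
from h import *
k=K('top'); m=(.6181,.0064,-.1018); m=(.6181+.0016,.0064+.0041,m[2])
for y,t in((.06,(380,228)),(-.055,(538,246)),(-.17,(697,266))):
    o=[]
    for th in(.8,.9,1.,1.1,1.2,1.3):
        u=proj(k,man(m,[[.028,y-.064*np.sin(th),.07+.064*np.cos(th)]]))[0]; o.append(round((u[0]-139.5)*3.3,1))
    print('end x seen',t,'pred',o)
```

```text
end x seen (380, 228) pred [np.float64(365.7), np.float64(372.1), np.float64(377.7), np.float64(382.5), np.float64(386.6), np.float64(389.8)]
end x seen (538, 246) pred [np.float64(526.7), np.float64(532.3), np.float64(537.1), np.float64(541.1), np.float64(544.3), np.float64(546.6)]
end x seen (697, 266) pred [np.float64(687.6), np.float64(692.4), np.float64(696.4), np.float64(699.6), np.float64(701.8), np.float64(703.2)]
```

The top view suggests about 1.0–1.05 rad and the wrist view about 1.15, so I'll check against the side view, which shows the lever-end height.

Run:
```python
from h import *
k=K('side'); m=(.6181+.0016,.0064+.0041,-.1018)
im=cv2.imread('pics/s36.png'); S=8
a=cv2.resize(im[170:265,250:350],None,fx=6,fy=6,interpolation=cv2.INTER_CUBIC); S=6
def d(P,c):
    u=(proj(k,man(m,[P]))[0]-[249.5,169.5])*S; cv2.circle(a,(int(u[0]),int(u[1])),2,c,-1); return np.round(u)
for y in(.06,-.055,-.17):
    d([0,y,.07],(255,0,0)); d([.028,y,.07],(255,0,0))
    print([d([.028,y-.064*np.sin(t),.07+.064*np.cos(t)],c).tolist() for t,c in((.7,(0,0,0)),(.9,(0,0,255)),(1.1,(0,255,0)),(1.3,(255,0,255)))])
cv2.imwrite('pics/s36z.png',a)
```

```text
[[170.0, 92.0], [176.0, 117.0], [181.0, 143.0], [184.0, 167.0]]
[[255.0, 242.0], [261.0, 269.0], [266.0, 296.0], [269.0, 321.0]]
[[350.0, 413.0], [357.0, 442.0], [362.0, 470.0], [365.0, 496.0]]
```

View pics/s36z.png

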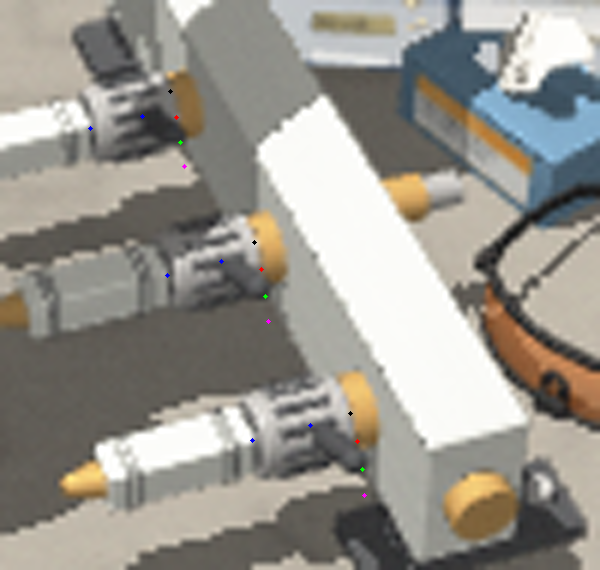

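Run:
```python
from h import *
st(); print(bot.hand_in())
```

```text
{'t': 65.35, 'tool_pos': [0.6795, 0.1471, 0.2546], 'tcp_rot': [-3.1412, -0.0002, 0.6843], 'ft_force': [-0.2426, 1.0561, -0.278], 'finger_gap': 0.0427, 'joint_pos': [-0.1882, 0.6026, -0.1423, 1.3708, 0.0867, 1.1742, -1.2257]}
the job is handed in; nothing more can be done
None
```

I closed the valve with the ports empty and fitted all three nozzles: right into port 3, middle into port 2, left into port 1. Each was pushed home until contact at about 10–12 N, and its nut was turned before I went to the next. I then opened the valve to 45°. The job was handed in at about 65 s; no verdict was reported.

**Last checks:**
- **Nozzles:** all three looked straight, with their shoulders on the nuts.
- **Valve:** the handle sits midway between the 0 and 90 degree marks. The tool turned it to a yaw of 0.684 rad, which is about 0.786 rad of opening.
- **Gripper and bystanders:** the gripper is clear of everything. The slide box and filter cube were never approached and look unmoved, though I did not measure them.

**Disagreements:** the views did not fully agree on the nut angles. The wrist view gave about 1.15–1.2 rad, the top view about 1.0–1.05, and the side view about 1.05–1.1. All are above 0.9, but I felt no clear stiffening while turning. The ports also lay about 4 mm to the left of my first estimate from the top camera. I corrected for that from the wrist view before inserting.

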